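# Load keyed sample holders and latch the tray

## Task

Load the sample tray: put every sample holder standing on the worktop into a pocket of its own (any pocket), turning it while pressing only lightly until its cross key drops into the slot and its disc sits flat on the deck. When all are seated, push the loaded tray by its black handle into the dock so that its lip lifts the orange gravity catch and the catch falls shut behind the lip, without ramming the tray against its stop, then let go. Do not touch the catch with the robot, and knock nothing over.

Things in the scene. Friction and masses are not known exactly. Their poses are not given: they have to be found in the camera images.
- red_centre (a point): red keyed sample holder: point on its centre line, 45 mm above its underside. 48 mm across, 64 mm tall, 0.1 kg. From below: steel cross key (0 to 9 mm high; arms 47 mm tip to tip, 8 mm wide), red disc (9 to 21), round metal grip post 22 mm in diameter (21 to 64). The key's angle is NOT tied to the reported axes nor marked on top: find it by turning (repeats every 90 deg). May be absent.
- yellow_centre (a point): yellow keyed sample holder: point on its centre line, 45 mm above its underside. 48 mm across, 64 mm tall, 0.1 kg. From below: steel cross key (0 to 9 mm high; arms 47 mm tip to tip, 8 mm wide), yellow disc (9 to 21), round metal grip post 22 mm in diameter (21 to 64). The key's angle is NOT tied to the reported axes nor marked on top: find it by turning (repeats every 90 deg). May be absent.
- green_centre (a point): green keyed sample holder: point on its centre line, 45 mm above its underside. 48 mm across, 64 mm tall, 0.1 kg. From below: steel cross key (0 to 9 mm high; arms 47 mm tip to tip, 8 mm wide), green disc (9 to 21), round metal grip post 22 mm in diameter (21 to 64). The key's angle is NOT tied to the reported axes nor marked on top: find it by turning (repeats every 90 deg). May be absent.
- blue_centre (a point): blue keyed sample holder: point on its centre line, 45 mm above its underside. 48 mm across, 64 mm tall, 0.1 kg. From below: steel cross key (0 to 9 mm high; arms 47 mm tip to tip, 8 mm wide), blue disc (9 to 21), round metal grip post 22 mm in diameter (21 to 64). The key's angle is NOT tied to the reported axes nor marked on top: find it by turning (repeats every 90 deg). May be absent.
- white_centre (a point): white keyed sample holder: point on its centre line, 45 mm above its underside. 48 mm across, 64 mm tall, 0.1 kg. From below: steel cross key (0 to 9 mm high; arms 47 mm tip to tip, 8 mm wide), white disc (9 to 21), round metal grip post 22 mm in diameter (21 to 64). The key's angle is NOT tied to the reported axes nor marked on top: find it by turning (repeats every 90 deg). May be absent.
- black_centre (a point): black keyed sample holder: point on its centre line, 45 mm above its underside. 48 mm across, 64 mm tall, 0.1 kg. From below: steel cross key (0 to 9 mm high; arms 47 mm tip to tip, 8 mm wide), black disc (9 to 21), round metal grip post 22 mm in diameter (21 to 64). The key's angle is NOT tied to the reported axes nor marked on top: find it by turning (repeats every 90 deg). May be absent.
- pocket0 (a point): pocket centre at the level of the white deck. Blue collar, 52 mm inside, 59 outside, 8 mm high, round a cross slot in the deck (12 mm wide, 10 deep, arms along the tray's x and y). A holder set down anyhow stands with its key on the deck (centre point 45 mm above this point); its key turned to within 4 deg of the slot, it drops 9 mm until its disc rests on the deck (36 mm above).
- pocket1 (a point): centre of another pocket of the tray, exactly like pocket0. The six pockets stand 70 mm apart, in three rows along the tray's x and two across it.
- pocket2 (a point): centre of another pocket of the tray, exactly like pocket0. The six pockets stand 70 mm apart, in three rows along the tray's x and two across it.
- pocket3 (a point): centre of another pocket of the tray, exactly like pocket0. The six pockets stand 70 mm apart, in three rows along the tray's x and two across it.
- pocket4 (a point): centre of another pocket of the tray, exactly like pocket0. The six pockets stand 70 mm apart, in three rows along the tray's x and two across it.
- pocket5 (a point): centre of another pocket of the tray, exactly like pocket0. The six pockets stand 70 mm apart, in three rows along the tray's x and two across it.
- tray_handle (a point): point on the centre line of the tray's upright round black handle (22 mm in diameter, from 15 to 66 mm above the tray's underside; this point at 45 mm, 30 mm above the deck), 133 mm from the tray's centre on its near side. x = direction in which the tray slides into the dock; z up.
- dock_origin (a point): point of the fixed grey dock (395 x 190 mm) at worktop level; x = sliding direction. The tray runs 6 mm above it. In this frame the handle's x is -0.133 with the tray fully out at the rear stop, -0.063 when home at the rubber end stop. A bridge with the catch's hinge pin crosses at x = 0.185, 63 mm high. Keep clear of the tall black cabinet to the right (world x > 0.67, y < -0.26).
- catch (a joint): hinge angle (rad) of the orange gravity catch, a flat arm 60 mm long and 34 wide on the bridge's pin, sloping down 30 deg away from the robot: 0 = down (shut), grows as it is lifted. The steel lip (10 mm thick, 10 high, 180 mm ahead of the tray's centre, on its tongue) lifts it to about 0.15 over the last 30 mm of the tray's way; it drops when the tray is within 4 mm of the end stop.
- tray: the loose tray, about 0.6 kg, 220 x 150 mm, pushed with 5 to 20 N on the dock's floor between two side rails; origin at the centre of its underside, x = sliding direction, z up
- beaker_1: bystander: small glass beaker, 45 mm across, 55 mm tall; origin at its underside
There are look-alikes about, which are no part of the job. What is meant by the part that bears red_centre is not purple, and is the smaller of those in its own colour.

How it is judged:
By the outcome, as a careful person would: the job done as asked, in the order asked, and still so for the second after the job is handed in, with the robot touching nothing.
Of holder_red, holder_yellow, holder_green, holder_blue, holder_white, holder_black only 5 to 6 are there at a start; the rules pass over those that are not, and their reading is None.
At some moment in a run one of holder_red, holder_yellow, holder_green, holder_blue, holder_white, holder_black may be knocked a few centimetres aside while the robot is not near it.
It also fails if it takes over 210 s, if anything falls off the work surface, if the arm or the gripper's body presses on something with over 40 N, if the wrist force passes 120 N, or if a joint passes its speed limit or range.

## Robot

A 6-joint arm with a two-finger parallel gripper is mounted at the origin on a cart in front of the work surface, level with it; the furniture and walls round the work are solid. World frame = base frame: x ahead of the robot, y to its left, z up, the work surface at z = 0. Lengths are in mm, angles in rad, forces in N, time in s.
With the tool pointing down it reaches from about 275 to 750 mm from the base axis. Payload 10.2 kg.
Tool frame: the origin (TCP) lies at the centre of the arm's flange, where the gripper is bolted on; the fingertips stand ctrl.tip_reach ahead of it and the grasp point (between the pads) lies 155 mm ahead of it (ctrl.tip_reach is the distance from the TCP to the fingertips, in mm); z points along the fingers, y is the direction in which the jaws open and shut (so a half turn about z gives the same grasp; the last joint's range is limited). The gripper opens to 85 mm and grips with 20 to 120 N. Pads are 22 mm wide; open, the fingers measure 114 mm over their backs; the gripper's body (76 mm by 85 mm) begins 54 mm behind the grasp point. The pads swing forward as they close: fully open they stand 13 mm farther back than shut.
Start: joints at [-1.417, 0.313, 1.498, -0, 1.331, -0.223], TCP at [193.16, -488.182, 404.694] pointing down, gripper open.
Joint ranges: [-2.94, 2.94], [-0.97, 2.17], [0.19, 2.56], [-1.23, 4.37], [0.02, 3.11], [-2.88, 2.88]. Speed limits (rad/s): [2.39, 2.39, 3.01, 3.14, 3.14, 3.14].

## Interface

Orientations are given as a unit quaternion [w, x, y, z].
In Python, from rig import ctrl, viewer gives the robot as it stands.
- The arm moves only by the tool drive_tool, never from a script. Its argument "rows" is a list that holds one entry, the list of rows, each a list of 6 numbers: the shift along the world's x, y, z normalised to -1 to 1, where 1 is 0.1 m, then the turn, a rotation vector about the world's x, y, z normalised to -1 to 1, where 1 is 90 degrees. A call has 1 to 10 rows; each row is the pose to reach, as a shift and turn from the pose measured when the call began; what a row does not reach only later rows make up. A row lasts 1/8 s, in which the tool goes at most 62.5 mm and 10.7 degrees, less where a joint would pass 70% of its speed; a pose out of reach is approached as far as the arm can. A call with a number of a shift or a turn outside -1 to 1 is refused whole. A call with a gripper value outside its range is refused whole. "fingers" is the opening, from -1 (shut) to 1 (fully open), set as the call begins (left out, the last holds). The fingers move at their own pace and stop on an object; "force" is the grip in N (left out, the last holds). Time passes only in rows, so rows that repeat a pose let the fingers close. It gives the time, the measured TCP pose, the force and the opening at its end, in the units of the state.
- ctrl.sense(): the state, without advancing time (a new reading comes with each control period).
- viewer.capture(name): name is "side" or "top" or "wrist"; returns the picture (400x640x3 uint8, red, green, blue); there is no depth.
- viewer.calibration(name): a dict with "mtx" (3x3 intrinsics, pixels), "extrinsics" (4x4, takes a point from camera to world coordinates). Camera axes: x right, y up, looking along -z (the intrinsics and any distortion apply to the point x, -y, -z); pixel columns grow to the right and rows downward; lengths in mm; the calibration is good to about 2 mm. A picture is of the moment at which its call begins: read the wrist's pose just before it. calibration takes no time and is no camera call; for the wrist camera it gives the pose at the moment of the call.
- ctrl.finish_job(): hands the job in, once; it reports no verdict.
The state is a dict: "time_s": time; "joints": joint angles; "dq": joint speeds; "tau": joint torques, N m; "eef_pos": TCP position; "ee_rot": TCP orientation; "force": force on the tool from outside, world axes, zero at the start; "wrist_torque": the same for the moment, N m; "grip_width": opening from 0.0 (shut) to 1.0 (fully open).
Only numpy, scipy, OpenCV 4.12 (cv2) and the standard library are available. Lean on these libraries where they do the work, as an engineer would, in place of code of your own. Each camera call takes 0.05 s, during which the arm holds its last target.

## Working session

There is one attempt and no reset: what is moved stays moved. The work goes in short steps, Python scripts to look and compute and a tool call to move; the robot and the scene stay as the last step left them, time stands still between calls to the robot, and variables do not carry over. Pictures are saved under pics/ and viewed, and the job is handed in when it is done.

Besides the shell and the picture viewer there is one more tool, called by a JSON object that holds its "op" and its "data". drive_tool: Moves the arm, as the interface text tells. Scaled input: -1 to 1 covers 0.1 m each way for a shift and 90 degrees each way for a turn. Its arguments: {"type":"object","properties":{"rows":{"type":"array","items":{"type":"array","items":{"type":"array","items":{"type":"number"}}}},"fingers":{"type":"number"},"force":{"type":"number"}},"required":["rows"]}

```bash
ls; mkdir -p pics; python3 - <<'E'
from rig import ctrl, viewer
import cv2
s=ctrl.sense();print(s, ctrl.tip_reach)
for n in ["side","top","wrist"]:
    im=viewer.capture(n);cv2.imwrite(f"pics/{n}0.png",im[:,:,::-1])
    c=viewer.calibration(n);print(n,c)
E
```

```text
pics
{'time_s': 0.0, 'joints': array([-1.41742797e+00,  3.13476224e-01,  1.49847675e+00,  2.74100572e-05,
        1.33095955e+00, -2.23378112e-01]), 'dq': array([ 0.00150548,  0.00068785,  0.00075684,  0.00062778,  0.00098575,
       -0.00092983]), 'tau': array([ 2.61893001e-04, -4.12275553e+01, -2.59733301e+01, -1.75543041e-04,
        4.24821832e-03,  5.07263735e-05]), 'eef_pos': array([ 193.14153989, -488.14134165,  404.10656546]), 'ee_rot': array([-6.59064487e-04,  9.82310562e-01,  1.87257908e-01,  3.63986533e-05]), 'force': array([-0.19680141, -0.53713819,  0.29520972]), 'wrist_torque': array([-0.0050767 , -0.03350317, -0.02432407]), 'grip_width': 0.996712812837727} 173.4
side {'mtx': array([[399.96216464,   0.        , 322.47475295],
       [  0.        , 399.96216464, 203.88011905],
       [  0.        ,   0.        ,   1.        ]]), 'extrinsics': array([[-9.87633071e-01,  9.01519759e-02, -1.28271349e-01,
         4.20555649e+02],
       [-1.56406423e-01, -5.09862600e-01,  8.45917939e-01,
         1.04799011e+03],
       [ 1.08604101e-02,  8.55518995e-01,  5.17657514e-01,
   
[... 457 characters left out ...]
1],
       [-2.72157642e-03,  2.04323848e-01,  9.78899565e-01,
         1.16162528e+03],
       [ 0.00000000e+00,  0.00000000e+00,  0.00000000e+00,
         1.00000000e+00]])}
wrist {'mtx': array([[287.3651045 ,   0.        , 320.50021172],
       [  0.        , 287.3651045 , 199.28089079],
       [  0.        ,   0.        ,   1.        ]]), 'extrinsics': array([[ 3.68143722e-01,  8.87332523e-01,  2.77689024e-01,
         2.64684556e+02],
       [-9.29767641e-01,  3.51831106e-01,  1.08383605e-01,
        -4.59338206e+02],
       [-1.52733869e-03, -2.98087013e-01,  9.54537480e-01,
         3.73971022e+02],
       [ 0.00000000e+00,  0.00000000e+00,  0.00000000e+00,
         1.00000000e+00]])}
```

View pics/top0.png

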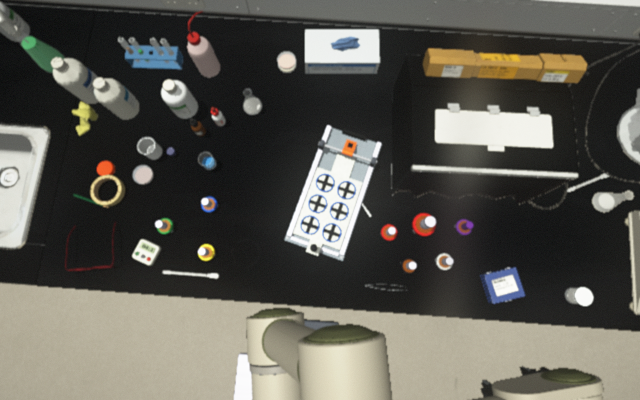

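View pics/side0.png

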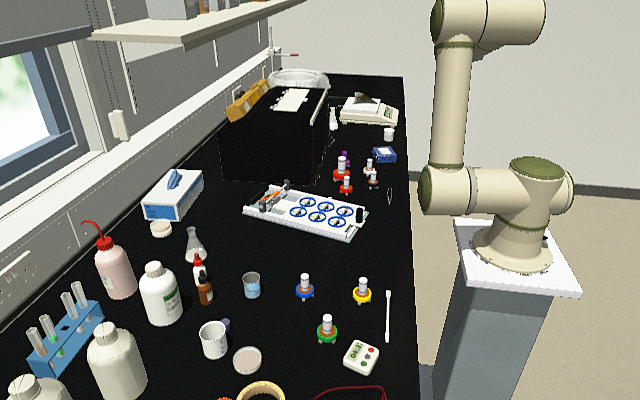

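View pics/wrist0.png

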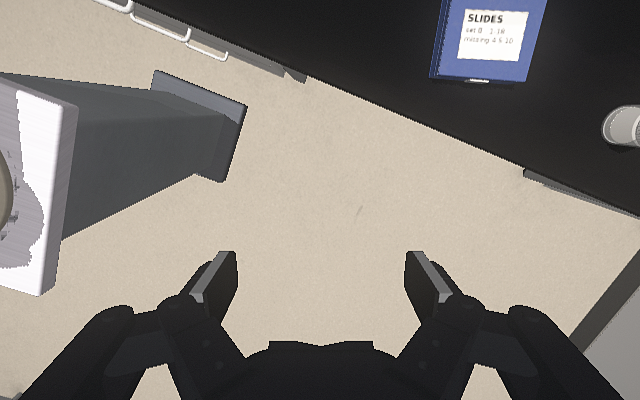

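```bash
python3 - <<'E'
import cv2
im=cv2.imread("pics/top0.png")
a=cv2.resize(im[110:290,130:250],None,fx=4,fy=3.3,interpolation=cv2.INTER_CUBIC)
cv2.imwrite("pics/a.png",cv2.resize(im[180:290,140:240],None,fx=5,fy=5,interpolation=cv2.INTER_CUBIC))
cv2.imwrite("pics/b.png",cv2.resize(im[120:290,280:480],None,fx=3.5,fy=3.5,interpolation=cv2.INTER_CUBIC))
im=cv2.imread("pics/side0.png")
cv2.imwrite("pics/c.png",cv2.resize(im[135:255,235:405],None,fx=4.5,fy=4.5,interpolation=cv2.INTER_CUBIC))
E
```

```text
(no output)
```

View pics/a.png

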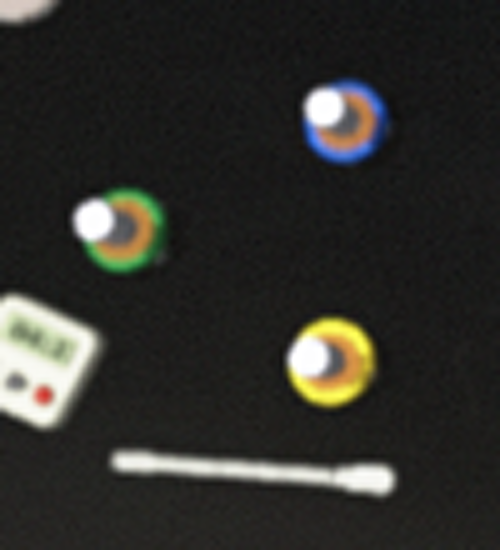

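View pics/b.png

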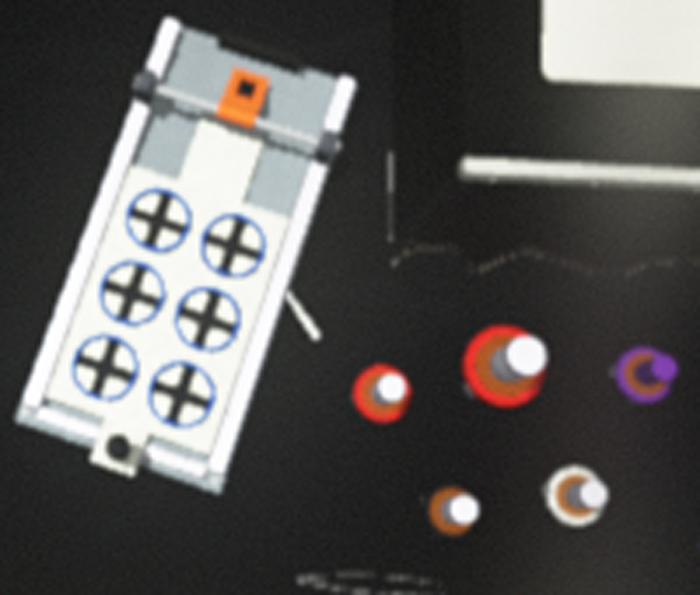

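View pics/c.png

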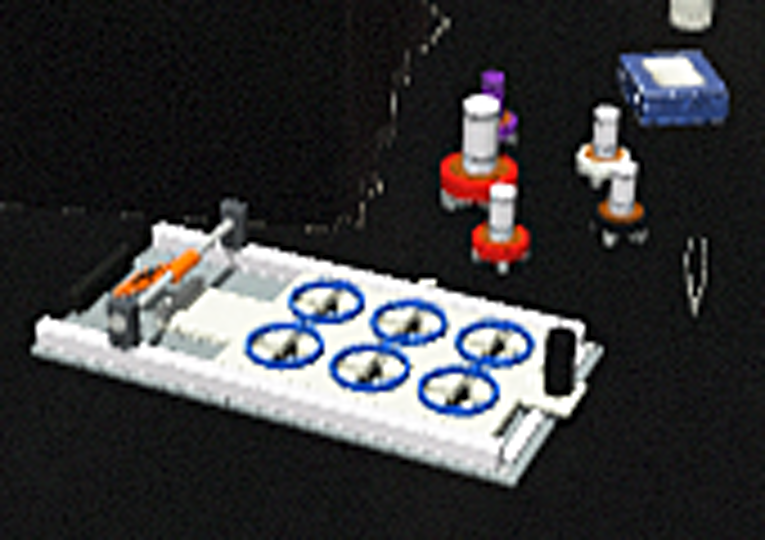

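```bash
cat > h.py <<'E'
from rig import ctrl, viewer
import cv2, numpy as np
from scipy.spatial.transform import Rotation as R
def ray(c,uv):
    K=c["mtx"];E=c["extrinsics"]
    u,v=uv
    d=np.array([(u-K[0,2])/K[0,0],-(v-K[1,2])/K[1,1],-1.0])
    return E[:3,3],E[:3,:3]@d
def plane(c,uv,z):
    o,d=ray(c,uv);return (o+d*(z-o[2])/d[2])[:2]
def proj(c,p):
    E=c["extrinsics"];q=E[:3,:3].T@(np.array(p,float)-E[:3,3]);K=c["mtx"]
    return np.array([K[0,2]+K[0,0]*q[0]/-q[2],K[1,2]+K[1,1]*(-q[1])/-q[2]])
def hsv(im): return cv2.cvtColor(im,cv2.COLOR_RGB2HSV)
RNG={"red":[((0,150,120),(6,255,255)),((175,150,120),(180,255,255))],"yellow":[((23,120,100),(34,255,255))],
"green":[((45,110,70),(75,255,255))],"blue":[((105,130,90),(122,255,255))],"orange":[((8,110,60),(20,255,255))],"purple":[((128,80,60),(150,255,255))]}
def mask(im,n):
    h=hsv(im);m=np.zeros(h.shape[:2],np.uint8)
    for lo,hi in RNG[n]: m|=cv2.inRange(h,lo,hi)
    return m
def comps(m,amin=8):
    n,l,s,c=cv2.connectedComponentsWithStats(m)
    return [(s[i,4],*c[i].round(1),*s[i,:4]) for i in range(1,n) if s[i,4]>=amin]
def st():
    s=ctrl.sense();r=R.from_quat(np.r_[s["ee_rot"][1:],s["ee_rot"][0]])
    print("t",round(s["time_s"],2),"pos",s["eef_pos"].round(1),"F",s["force"].round(1),"T",s["wrist_torque"].round(2),"g",round(s["grip_width"],3),"j6",s["joints"][5].round(2),"yawy",np.degrees(np.arctan2(*r.as_matrix()[[1,0],1])).round(1),"tilt",(r.as_matrix()[:,2]).round(4))
    return s
E
python3 - <<'E'
from h import *
im=cv2.imread("pics/top0.png")[:,:,::-1].copy()
c=viewer.calibration("top")
for n in RNG:
    print(n)
    for k in comps(mask(im,n)): print("  ",k,plane(c,k[1:3],21).round(0))
print("white")
h=hsv(im);m=cv2.inRange(h,(0,0,215),(180,40,255))
for k in comps(m): 
    if k[0]<150:print("  ",k,plane(c,k[1:3],64).round(0))
E
```

```text
red
   (np.int32(16), np.float64(189.8), np.float64(20.4), np.int32(188), np.int32(16), np.int32(6), np.int32(10)) [1208.  445.]
   (np.int32(92), np.float64(192.9), np.float64(37.2), np.int32(187), np.int32(32), np.int32(12), np.int32(11)) [1144.  425.]
   (np.int32(30), np.float64(213.4), np.float64(111.1), np.int32(211), np.int32(108), np.int32(7), np.int32(7)) [882. 321.]
   (np.int32(156), np.float64(420.6), np.float64(224.9), np.int32(412), np.int32(213), np.int32(23), np.int32(23)) [ 558. -356.]
   (np.int32(86), np.float64(386.7), np.float64(232.7), np.int32(381), np.int32(224), np.int32(16), np.int32(17)) [ 527. -254.]
yellow
   (np.int32(9), np.float64(514.9), np.float64(57.3), np.int32(513), np.int32(56), np.int32(5), np.int32(3)) [1146. -661.]
   (np.int32(46), np.float64(558.0), np.float64(71.4), np.int32(546), np.int32(70), np.int32(23), np.int32(4)) [1104. -801.]
   (np.int32(278), np.float64(82.6), np.float64(116.7), np.int32(72), np.int32(101), np.int32(19), np.int32(34)) [832. 742.]
   (np.int32(9), np.float64(163.0), np.float64(230.6), np.int32(159), np.int32(229),
[... 7509 characters left out ...]
 np.int32(446), np.int32(257), np.int32(7), np.int32(7)) [ 455. -428.]
   (np.int32(19), np.float64(632.8), np.float64(264.3), np.int32(632), np.int32(257), np.int32(2), np.int32(17)) [ 482. -951.]
   (np.int32(41), np.float64(412.0), np.float64(265.1), np.int32(409), np.int32(262), np.int32(7), np.int32(7)) [ 434. -321.]
   (np.int32(63), np.float64(181.7), np.float64(273.2), np.int32(164), np.int32(271), np.int32(42), np.int32(5)) [363. 334.]
   (np.int32(36), np.float64(212.4), np.float64(275.4), np.int32(207), np.int32(274), np.int32(11), np.int32(4)) [364. 245.]
   (np.int32(64), np.float64(527.2), np.float64(397.0), np.int32(520), np.int32(395), np.int32(16), np.int32(5)) [ 109. -636.]
```

{"op": "drive_tool", "data": {"rows": [[[0.5, 0.2, -0.3, 0, 0, 0], [1, 0.3, -0.5, 0, 0, 0], [1, 0.3, -0.5, 0, 0, 0]]], "fingers": 0.3, "force": 40}}

```text
time_s: 0.52
eef_pos: [295.4, -457.0, 352.5]
ee_rot: [-0.002, 0.982, 0.189, -0.0]
force: [-0.6, 0.6, 0.4]
grip_width: 0.651
```

{"op": "drive_tool", "data": {"rows": [[[0.5, 0.1, -0.2, 0, 0, 0], [1, 0.2, -0.4, 0, 0, 0], [1, 0.2, -0.4, 0, 0, 0], [1, 0.2, -0.4, 0, 0, 0]]]}}

```text
time_s: 1.02
eef_pos: [394.6, -437.5, 312.9]
ee_rot: [-0.002, 0.982, 0.189, -0.0]
force: [0.2, 0.6, 1.0]
grip_width: 0.651
```

```bash
python3 - <<'E'
from h import *
st()
c=viewer.calibration("wrist");im=viewer.capture("wrist");cv2.imwrite("pics/w1.png",im[:,:,::-1]);np.save("w1.npy",c["extrinsics"])
print(proj(c,(455,-428,64)),proj(c,(434,-321,64)))
E
```

```text
t 1.02 pos [ 394.6 -437.5  312.9] F [0.2 0.6 1. ] T [ 0.03 -0.02 -0.06] g 0.651 j6 0.15 yawy -68.2 tilt [-0.0011  0.0037 -1.    ]
[340.80709913 134.27362562] [193.51190644 105.69376115]
```

View pics/w1.png

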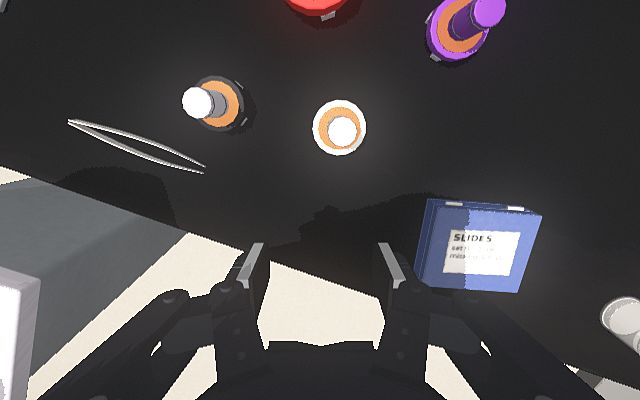

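```bash
cat >> h.py <<'E'
def post(c,im,guess,z=64,win=40):
    u,v=proj(c,(*guess,z)).round().astype(int)
    h=hsv(im);m=cv2.inRange(h,(0,0,225),(180,30,255))
    w=np.zeros_like(m);cv2.circle(w,(int(u),int(v)),win,255,-1);m&=w
    m=cv2.morphologyEx(m,cv2.MORPH_OPEN,np.ones((3,3),np.uint8))
    out=[]
    for cn in cv2.findContours(m,cv2.RETR_EXTERNAL,cv2.CHAIN_APPROX_NONE)[0]:
        if cv2.contourArea(cn)<15: continue
        (x,y),r=cv2.minEnclosingCircle(cn)
        out.append((round(x,1),round(y,1),round(r,1),round(cv2.contourArea(cn)/(np.pi*r*r+1e-6),2),plane(c,(x,y),z).round(1)))
    return out
def toggo(x,y,z=None):
    s=ctrl.sense();p=s["eef_pos"];print("shift",(x-p[0]).round(1),(y-p[1]).round(1),None if z is None else (z-p[2]).round(1))
E
python3 - <<'E'
from h import *
c=viewer.calibration("wrist");c["extrinsics"]=np.load("w1.npy");im=cv2.imread("pics/w1.png")[:,:,::-1].copy()
print(post(c,im,(455,-428)),post(c,im,(434,-321)))
E
```

```text
[(342.0, 131.0, 14.8, 0.89, array([ 457.5, -427.9])), (338.8, 127.2, 27.5, 0.27, array([ 459.2, -424.6]))] [(196.1, 102.7, 15.9, 0.81, array([ 436.7, -322.2]))]
```

{"op": "drive_tool", "data": {"rows": [[[0.4, 0.06, -0.25, 0, 0, 0], [0.625, 0.095, -0.5, 0, 0, 0], [0.625, 0.095, -0.5, 0, 0, 0], [0.625, 0.095, -0.5, 0, 0, 0]]]}}

```text
time_s: 1.58
eef_pos: [455.8, -429.0, 264.6]
ee_rot: [-0.001, 0.982, 0.188, 0.0]
force: [-0.5, -0.0, 0.1]
grip_width: 0.646
```

```bash
python3 - <<'E'
from h import *
st()
c=viewer.calibration("wrist");im=viewer.capture("wrist");cv2.imwrite("pics/w2.png",im[:,:,::-1])
print(post(c,im,(457,-428)))
E
```

```text
t 1.57 pos [ 455.8 -429.   264.6] F [-0.5 -0.   0.1] T [ 0.01 -0.03 -0.04] g 0.646 j6 0.25 yawy -68.3 tilt [-0.      0.0019 -1.    ]
[(343.0, 216.5, 14.1, 0.2, array([ 472.5, -436.7])), (316.5, 210.5, 12.1, 0.37, array([ 470. , -419.7])), (313.5, 223.0, 27.4, 0.38, array([ 461.4, -421. ]))]
```

View pics/w2.png

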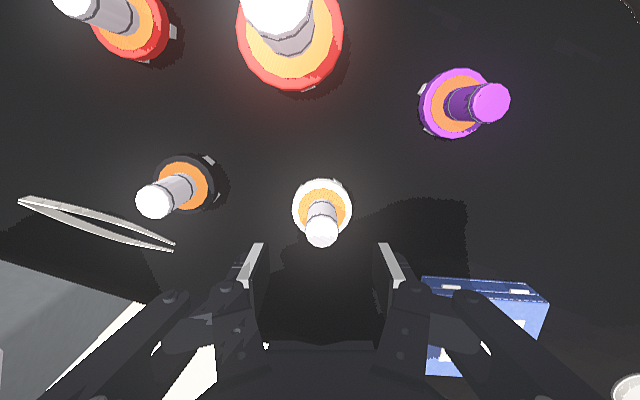

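```bash
python3 - <<'E'
from h import *
c=viewer.calibration("wrist")
print(plane(c,(322,232),64), plane(c,(322,203),21))
E
```

```text
[ 457.67282167 -428.44437154] [ 462.957786   -426.47912965]
```

{"op": "drive_tool", "data": {"rows": [[[0.01, 0.01, -0.3, 0, 0, 0], [0.015, 0.01, -0.5, 0, 0, 0], [0.015, 0.01, -0.63, 0, 0, 0], [0.015, 0.01, -0.64, 0, 0, 0]]]}}

```text
time_s: 2.12
eef_pos: [456.9, -428.3, 200.9]
ee_rot: [-0.001, 0.982, 0.188, 0.0]
force: [-0.8, 0.2, -0.4]
grip_width: 0.65
```

{"op": "drive_tool", "data": {"rows": [[[0, 0, 0, 0, 0, 0], [0, 0, 0, 0, 0, 0], [0, 0, 0, 0, 0, 0], [0, 0, 0, 0, 0, 0]]], "fingers": -1, "force": 40}}

```text
time_s: 2.62
eef_pos: [457.0, -428.5, 201.9]
ee_rot: [0.0, 0.982, 0.188, 0.0]
force: [-0.9, 0.7, 6.2]
grip_width: 0.245
```

```bash
python3 - <<'E'
from h import *
st()
E
```

```text
t 2.62 pos [ 457.  -428.5  201.9] F [-0.9  0.7  6.2] T [ 0.08  0.23 -0.05] g 0.245 j6 0.25 yawy -68.4 tilt [ 1.e-03  1.e-04 -1.e+00]
```

{"op": "drive_tool", "data": {"rows": [[[0, 0, 0.4, 0, 0, 0], [0, 0.3, 1, 0, 0, 0], [0.2, 0.8, 1, 0, 0, 0], [0.3, 1, 1, 0, 0, 0], [0.3, 1, 1, 0, 0, 0]]]}}

```text
time_s: 3.25
eef_pos: [487.5, -327.5, 301.6]
ee_rot: [-0.0, 0.982, 0.189, 0.0]
force: [-0.8, -0.6, -1.2]
grip_width: 0.245
```

{"op": "drive_tool", "data": {"rows": [[[0.1, 0.4, 0, 0, 0, 0], [0.2, 1, 0, 0, 0, 0], [0.2, 1, 0, 0, 0, 0]]]}}

```text
time_s: 3.62
eef_pos: [507.9, -225.6, 301.0]
ee_rot: [-0.001, 0.982, 0.19, -0.0]
force: [0.3, -1.4, -1.0]
grip_width: 0.248
```

{"op": "drive_tool", "data": {"rows": [[[0, 0.4, 0, 0, 0, 0], [0, 1, 0, 0, 0, 0], [0, 1, 0, 0, 0, 0], [0, 1, 0, 0, 0, 0]]]}}

```text
time_s: 4.12
eef_pos: [508.0, -127.1, 300.8]
ee_rot: [-0.001, 0.982, 0.19, -0.0]
force: [0.3, -0.3, -1.2]
grip_width: 0.249
```

```bash
python3 - <<'E'
from h import *
st()
c=viewer.calibration("wrist");im=viewer.capture("wrist");cv2.imwrite("pics/w3.png",im[:,:,::-1]);np.save("w3.npy",c["extrinsics"])
im=viewer.capture("top");cv2.imwrite("pics/t3.png",im[:,:,::-1])
E
```

```text
t 4.12 pos [ 508.  -127.1  300.8] F [ 0.3 -0.3 -1.2] T [0.07 0.06 0.04] g 0.249 j6 0.72 yawy -68.1 tilt [-9.0e-04  1.1e-03 -1.0e+00]
```

View pics/w3.png

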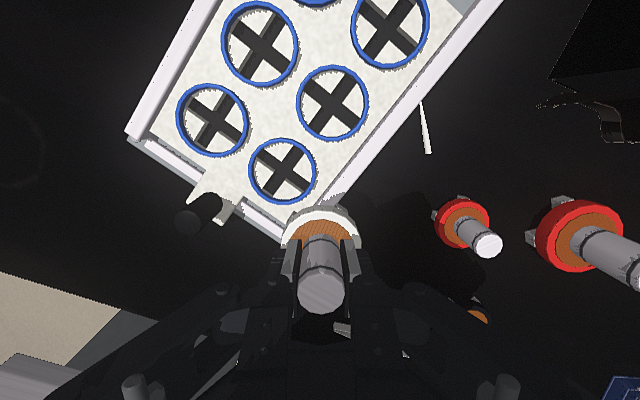

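```bash
cat >> h.py <<'E'
def pockets(c,im,z=27,amin=300):
    h=hsv(im);m=cv2.inRange(h,(100,120,60),(122,255,255))
    m=cv2.morphologyEx(m,cv2.MORPH_CLOSE,np.ones((3,3),np.uint8))
    out=[]
    for cn in cv2.findContours(m,cv2.RETR_EXTERNAL,cv2.CHAIN_APPROX_NONE)[0]:
        if len(cn)<20: continue
        x,y,w,hh=cv2.boundingRect(cn)
        if x<=1 or y<=1 or x+w>=639 or y+hh>=399: continue
        e=cv2.fitEllipse(cn)
        a=np.pi*e[1][0]*e[1][1]/4
        if a<amin or cv2.contourArea(cn)/a<0.85 : continue
        out.append((np.round(e[0],1),np.round(e[1],1),plane(c,e[0],z).round(1)))
    return out
E
python3 - <<'E'
from h import *
c=viewer.calibration("wrist");c["extrinsics"]=np.load("w3.npy");im=cv2.imread("pics/w3.png")[:,:,::-1].copy()
P=pockets(c,im)
for p in P: print(*p)
q=np.array([p[2] for p in P])
for i in range(len(q)):
  for j in range(i): d=q[i]-q[j];print(i,j,np.hypot(*d).round(1),np.degrees(np.arctan2(d[1],d[0])).round(1))
ct=viewer.calibration("top");im=cv2.imread("pics/t3.png")[:,:,::-1].copy()
for p in pockets(ct,im,amin=100): print(*p)
E
```

```text
[281.6 170.9] [65.2 67.7] [519.8 -85.2]
[211.1 119.6] [68.7 75.6] [538.5 -17.4]
[331.8 102.6] [71.9 75.4] [ 587.4 -103.9]
1 0 70.3 74.6
2 0 70.1 -15.5
2 1 99.4 -60.5
```

{"op": "drive_tool", "data": {"rows": [[[0.4, 0, 0, 0, 0, 0], [0.9, 0.02, 0, 0, 0, 0], [0.9, 0.02, 0, 0, 0, 0], [0.9, 0.02, 0, 0, 0, 0]]]}}

```text
time_s: 4.72
eef_pos: [597.5, -126.3, 300.2]
ee_rot: [-0.001, 0.982, 0.189, -0.001]
force: [-0.6, -0.0, -0.8]
grip_width: 0.245
```

{"op": "drive_tool", "data": {"rows": [[[0.3, 0.02, 0, 0, 0, 0], [0.57, 0.025, -0.2, 0, 0, 0], [0.57, 0.025, -0.5, 0, 0, 0], [0.57, 0.025, -0.6, 0, 0, 0], [0.57, 0.025, -0.6, 0, 0, 0], [0.57, 0.025, -0.6, 0, 0, 0]]]}}

```text
time_s: 5.48
eef_pos: [654.5, -124.0, 241.9]
ee_rot: [-0.0, 0.982, 0.188, 0.0]
force: [0.1, 0.4, -1.0]
grip_width: 0.245
```

```bash
python3 - <<'E'
from h import *
st();toggo(654.7,-122.6)
c=viewer.calibration("wrist");im=viewer.capture("wrist");cv2.imwrite("pics/w4.png",im[:,:,::-1])
for p in pockets(c,im): print(*p)
E
```

```text
t 5.47 pos [ 654.5 -124.   241.9] F [ 0.1  0.4 -1. ] T [ 0.01  0.02 -0.05] g 0.245 j6 0.83 yawy -68.3 tilt [-1.e-04  9.e-04 -1.e+00]
shift 0.2 1.4 None
[180.9 242.1] [75.1 85.7] [606.4 -36.3]
[233.2 164.1] [86.  92.7] [673.6 -54.7]
```

View pics/w4.png

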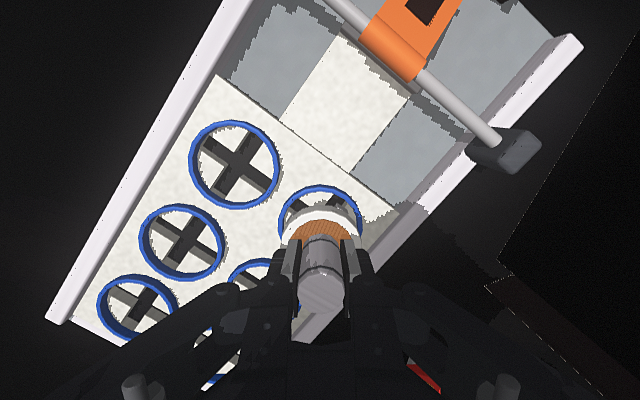

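{"op": "drive_tool", "data": {"rows": [[[0.002, 0.014, -0.05, 0, 0, 0], [0.002, 0.014, -0.1, 0, 0, 0], [0.002, 0.014, -0.15, 0, 0, 0], [0.002, 0.014, -0.19, 0, 0, 0], [0.002, 0.014, -0.2, 0, 0, 0]]]}}

```text
time_s: 6.15
eef_pos: [654.7, -122.7, 221.4]
ee_rot: [-0.0, 0.982, 0.188, -0.0]
force: [-0.3, -0.1, 0.0]
grip_width: 0.241
```

```bash
python3 - <<'E'
from h import *
st()
E
```

```text
t 6.15 pos [ 654.7 -122.7  221.4] F [-0.3 -0.1  0. ] T [-0.09  0.08 -0.09] g 0.241 j6 0.83 yawy -68.3 tilt [-6.e-04  8.e-04 -1.e+00]
```

{"op": "drive_tool", "data": {"rows": [[[0, 0, -0.02, 0, 0, 0], [0, 0, -0.02, 0, 0, 0]]]}}

```text
time_s: 6.4
eef_pos: [654.7, -122.7, 219.3]
ee_rot: [-0.0, 0.982, 0.188, -0.0]
force: [-0.2, -0.9, -0.8]
grip_width: 0.244
```

```bash
python3 - <<'E'
from h import *
st()
im=viewer.capture("wrist");cv2.imwrite("pics/w5.png",im[:,:,::-1])
im=viewer.capture("side");cv2.imwrite("pics/s5.png",cv2.resize(im[150:270,230:430],None,fx=4,fy=4,interpolation=cv2.INTER_CUBIC)[:,:,::-1])
E
```

```text
t 6.4 pos [ 654.7 -122.7  219.3] F [-0.2 -0.9 -0.8] T [-0.12  0.04 -0.02] g 0.244 j6 0.83 yawy -68.3 tilt [-7.e-04  8.e-04 -1.e+00]
```

View pics/w5.png

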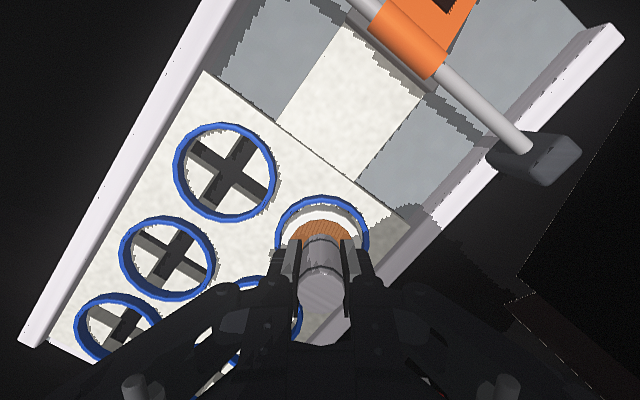

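View pics/s5.png

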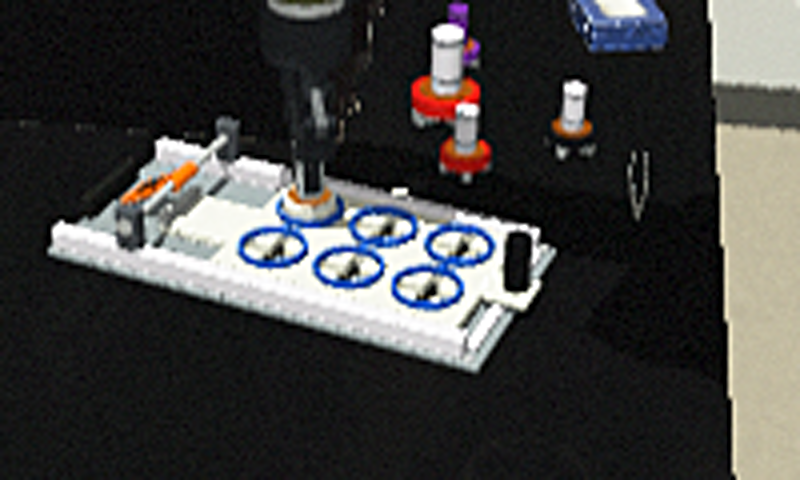

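{"op": "drive_tool", "data": {"rows": [[[0, 0, -0.02, 0, 0, 0], [0, 0, -0.02, 0, 0, 0]]]}}

```text
time_s: 6.75
eef_pos: [654.7, -122.8, 217.3]
ee_rot: [-0.0, 0.982, 0.188, -0.0]
force: [0.8, -1.3, -1.5]
grip_width: 0.247
```

{"op": "drive_tool", "data": {"rows": [[[0, 0, -0.02, 0, 0, 0], [0, 0, -0.02, 0, 0, 0]]]}}

```text
time_s: 7.0
eef_pos: [654.7, -122.8, 215.1]
ee_rot: [-0.0, 0.982, 0.188, -0.0]
force: [0.2, -0.9, -1.6]
grip_width: 0.246
```

{"op": "drive_tool", "data": {"rows": [[[0, 0, -0.01, 0, 0, 0], [0, 0, -0.02, 0, 0, 0], [0, 0, -0.025, 0, 0, 0]]]}}

```text
time_s: 7.38
eef_pos: [654.7, -122.8, 213.9]
ee_rot: [-0.0, 0.982, 0.189, -0.0]
force: [-6.5, -0.7, 11.9]
grip_width: 0.242
```

```bash
python3 - <<'E'
from h import *
st()
E
```

```text
t 7.38 pos [ 654.7 -122.8  213.9] F [-6.5 -0.7 11.9] T [ 0.12  0.97 -0.05] g 0.242 j6 0.83 yawy -68.3 tilt [-5.e-04  5.e-04 -1.e+00]
```

{"op": "drive_tool", "data": {"rows": [[[0, 0, 0.01, 0, 0, 0], [0, 0, 0.01, 0, 0, 0], [0, 0, 0.01, 0, 0, 0], [0, 0, 0.4, 0, 0, 0], [0, 0, 0.9, 0, 0, 0], [0, 0, 0.9, 0, 0, 0]]], "fingers": 0.1}}

```text
time_s: 8.12
eef_pos: [655.2, -122.8, 308.2]
ee_rot: [0.002, 0.982, 0.189, 0.003]
force: [0.8, 0.1, -0.5]
grip_width: 0.55
```

```bash
python3 - <<'E'
from h import *
st()
c=viewer.calibration("wrist");im=viewer.capture("wrist");cv2.imwrite("pics/w6.png",im[:,:,::-1])
im=viewer.capture("side");cv2.imwrite("pics/s6.png",cv2.resize(im[150:270,230:430],None,fx=4,fy=4,interpolation=cv2.INTER_CUBIC)[:,:,::-1])
E
```

```text
t 8.12 pos [ 655.2 -122.8  308.2] F [ 0.8  0.1 -0.5] T [0.04 0.03 0.01] g 0.55 j6 0.83 yawy -68.3 tilt [ 0.0069 -0.0022 -1.    ]
```

View pics/w6.png

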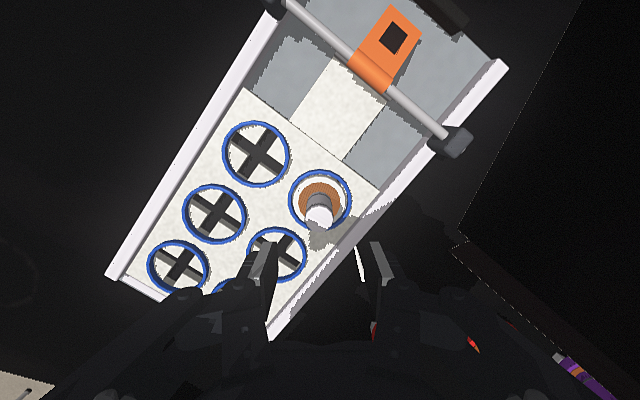

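View pics/s6.png

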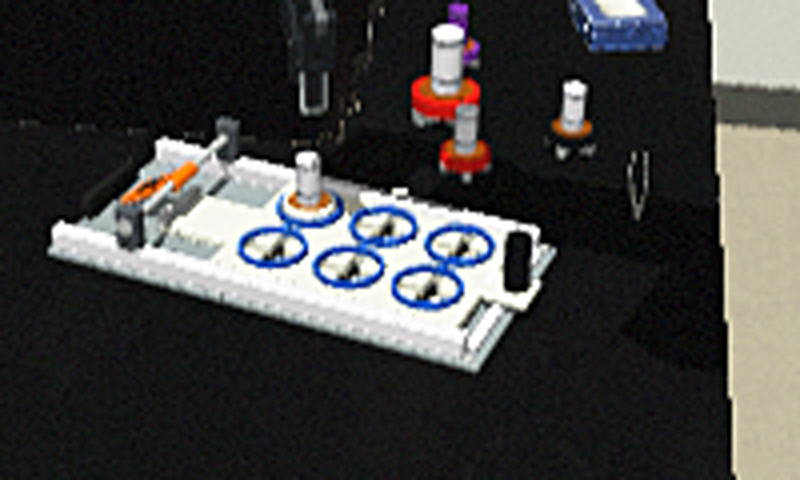

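```bash
cat >> h.py <<'E'
def seatcheck(xy):
    """project seated/unseated tops in side & top views, save crop with marks"""
    im=viewer.capture("side");c=viewer.calibration("side")
    for z in (76,85): print("side top-centre pred z",z,proj(c,(*xy,z)).round(1))
    u,v=proj(c,(*xy,76)).astype(int)
    cr=im[v-35:v+35,u-45:u+45];cv2.imwrite("pics/seat.png",cv2.resize(cr,None,fx=8,fy=8,interpolation=cv2.INTER_NEAREST)[:,:,::-1])
    print("crop origin",u-45,v-35,"scale 8")
E
python3 - <<'E'
from h import *
seatcheck((654.7,-122.8))
E
```

```text
side top-centre pred z 76 [306.2 189.3]
side top-centre pred z 85 [306.2 187. ]
crop origin 261 154 scale 8
```

View pics/seat.png

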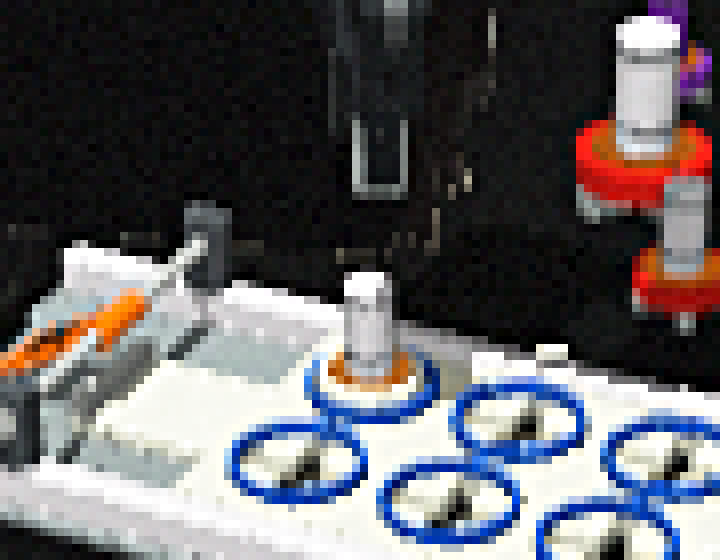

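{"op": "drive_tool", "data": {"rows": [[[-0.3, -0.4, 0, 0, 0, 0], [-0.7, -0.9, -0.05, 0, 0, 0], [-0.7, -0.9, -0.1, 0, 0, 0], [-0.7, -0.9, -0.1, 0, 0, 0]]], "fingers": 0.3}}

```text
time_s: 8.78
eef_pos: [584.5, -212.6, 291.2]
ee_rot: [-0.002, 0.982, 0.188, -0.002]
force: [-0.2, 0.5, 0.7]
grip_width: 0.649
```

```bash
cat >> h.py <<'E'
def lookw(name,guess,z=64):
    s=st();c=viewer.calibration("wrist");im=viewer.capture("wrist");cv2.imwrite(f"pics/{name}.png",im[:,:,::-1])
    print("pred",proj(c,(*guess,z)).round(0));
    for r in post(c,im,guess,z): print(r)
    np.savez("last.npz",E=c["extrinsics"])
    return c,im
E
python3 - <<'E'
from h import *
lookw("w7",(530,-259)); toggo(530,-259,203)
E
```

```text
t 8.78 pos [ 584.5 -212.6  291.2] F [-0.2  0.5  0.7] T [ 0.01  0.03 -0.02] g 0.649 j6 0.65 yawy -68.3 tilt [-0.0044  0.0027 -1.    ]
pred [351. 297.]
shift -54.9 -46.9 -88.7
```

View pics/w7.png

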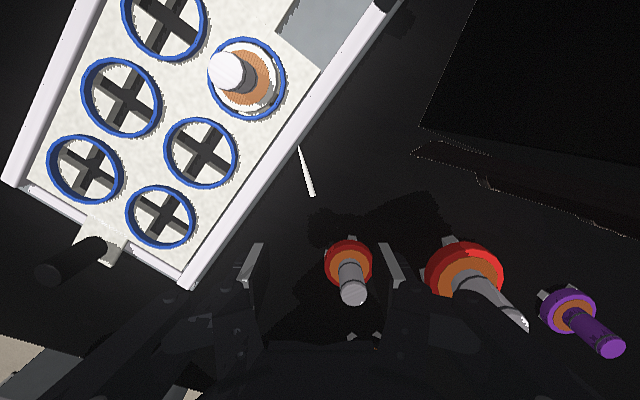

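```bash
python3 - <<'E'
from h import *
c=viewer.calibration("wrist");print(plane(c,(353,296),64))
E
```

```text
[ 532.15531389 -259.88426149]
```

{"op": "drive_tool", "data": {"rows": [[[-0.4, -0.3, 0, 0, 0, 0], [-0.545, -0.475, -0.1, 0, 0, 0], [-0.545, -0.475, -0.3, 0, 0, 0], [-0.545, -0.475, -0.3, 0, 0, 0]]]}}

```text
time_s: 9.32
eef_pos: [530.7, -258.7, 260.4]
ee_rot: [-0.003, 0.982, 0.189, -0.002]
force: [0.3, 0.7, 0.5]
grip_width: 0.65
```

```bash
python3 - <<'E'
from h import *
lookw("w8",(530,-259)); toggo(530,-259,203)
E
```

```text
t 9.32 pos [ 530.7 -258.7  260.4] F [0.3 0.7 0.5] T [-0.04  0.01 -0.01] g 0.65 j6 0.54 yawy -68.2 tilt [-0.0059  0.0042 -1.    ]
pred [323. 237.]
(326.5, 233.5, 15.9, 0.62, array([ 533.3, -259.9]))
shift -1.0 -0.2 -58.5
```

View pics/w8.png

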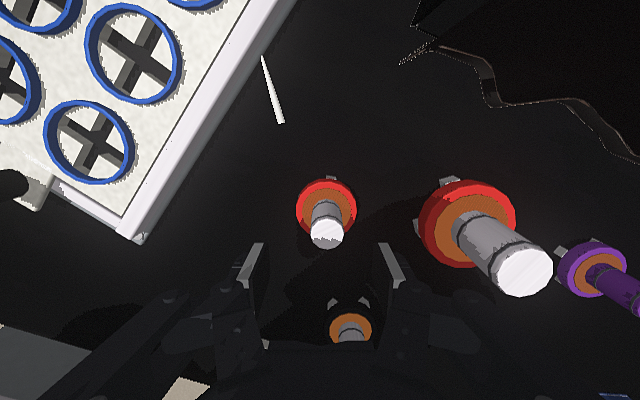

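{"op": "drive_tool", "data": {"rows": [[[0.02, -0.012, -0.3, 0, 0, 0], [0.02, -0.012, -0.5, 0, 0, 0], [0.02, -0.012, -0.57, 0, 0, 0], [0.02, -0.012, -0.575, 0, 0, 0]]]}}

```text
time_s: 9.88
eef_pos: [533.4, -259.8, 204.5]
ee_rot: [-0.002, 0.982, 0.19, -0.002]
force: [0.1, -0.3, 0.7]
grip_width: 0.652
```

{"op": "drive_tool", "data": {"rows": [[[0, 0, 0, 0, 0, 0], [0, 0, 0, 0, 0, 0], [0, 0, 0, 0, 0, 0], [0, 0, 0, 0, 0, 0]]], "fingers": -1, "force": 40}}

```text
time_s: 10.38
eef_pos: [533.7, -259.8, 205.4]
ee_rot: [-0.001, 0.982, 0.19, -0.001]
force: [0.2, 0.3, 6.0]
grip_width: 0.244
```

{"op": "drive_tool", "data": {"rows": [[[0, 0, 0.3, 0, 0, 0], [0, 0, 0.7, 0, 0, 0], [0, 0, 0.7, 0, 0, 0], [0, 0, 0.7, 0, 0, 0]]]}}

```text
time_s: 10.88
eef_pos: [533.4, -259.7, 274.5]
ee_rot: [-0.002, 0.982, 0.19, -0.002]
force: [-0.3, 0.4, -0.6]
grip_width: 0.247
```

```bash
python3 - <<'E'
from h import *
st(); toggo(587.3,-103.9)
im=viewer.capture("wrist");cv2.imwrite("pics/w9.png",im[:,:,::-1])
E
```

```text
t 10.88 pos [ 533.4 -259.7  274.5] F [-0.3  0.4 -0.6] T [-0.04  0.08  0.  ] g 0.247 j6 0.54 yawy -68.1 tilt [-0.0037  0.0026 -1.    ]
shift 53.9 155.8 None
```

View pics/w9.png

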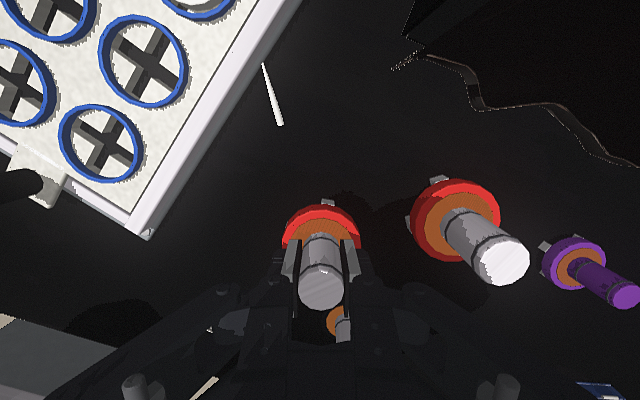

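{"op": "drive_tool", "data": {"rows": [[[0.15, 0.4, 0.05, 0, 0, 0], [0.3, 1, 0.05, 0, 0, 0], [0.3, 1, 0.05, 0, 0, 0]]]}}

```text
time_s: 11.3
eef_pos: [563.8, -156.2, 277.8]
ee_rot: [-0.003, 0.981, 0.192, -0.003]
force: [0.2, -0.5, -1.0]
grip_width: 0.241
```

{"op": "drive_tool", "data": {"rows": [[[0.2, 0.3, 0, 0, 0, -0.1], [0.235, 0.555, -0.1, 0, 0, -0.2], [0.235, 0.555, -0.3, 0, 0, -0.2], [0.235, 0.555, -0.36, 0, 0, -0.2], [0.235, 0.555, -0.36, 0, 0, -0.2]]]}}

```text
time_s: 11.92
eef_pos: [587.2, -101.3, 241.3]
ee_rot: [-0.004, 0.999, 0.036, -0.003]
force: [-0.7, 0.3, 0.1]
grip_width: 0.243
```

```bash
python3 - <<'E'
from h import *
st(); toggo(587.3,-103.9,226)
c,im=lookw("w10",(0,0))
for p in pockets(c,im): print(*p)
E
```

```text
t 11.93 pos [ 587.2 -101.3  241.3] F [-0.7  0.3  0.1] T [ 0.05  0.06 -0.  ] g 0.243 j6 1.13 yawy -85.9 tilt [-0.006   0.0071 -1.    ]
shift 0.1 -2.6 -15.3
t 11.93 pos [ 587.2 -101.3  241.3] F [-0.7  0.3  0.1] T [ 0.05  0.06 -0.  ] g 0.243 j6 1.13 yawy -85.9 tilt [-0.006   0.0071 -1.    ]
pred [201. 689.]
[229.3 191.3] [82.5 89.4] [606.3 -36.6]
[367.3 125.4] [92.5 97.3] [ 655.3 -123.1]
[257.5  84.6] [ 96.  105.5] [674.  -55.1]
```

View pics/w10.png

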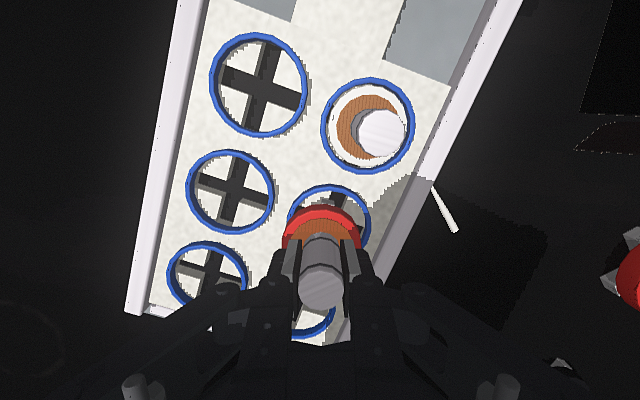

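{"op": "drive_tool", "data": {"rows": [[[0, -0.026, -0.05, 0, 0, 0], [0, -0.026, -0.1, 0, 0, 0], [0, -0.026, -0.14, 0, 0, 0], [0, -0.026, -0.16, 0, 0, 0], [0, -0.026, -0.17, 0, 0, 0]]]}}

```text
time_s: 12.6
eef_pos: [587.4, -103.9, 226.2]
ee_rot: [-0.003, 0.999, 0.036, -0.002]
force: [-6.5, 0.6, 16.2]
grip_width: 0.246
```

{"op": "drive_tool", "data": {"rows": [[[0, 0, -0.008, 0, 0, -0.03], [0, 0, -0.008, 0, 0, -0.06], [0, 0, -0.008, 0, 0, -0.09], [0, 0, -0.008, 0, 0, -0.12], [0, 0, -0.008, 0, 0, -0.15], [0, 0, -0.008, 0, 0, -0.18]]]}}

```text
time_s: 13.35
eef_pos: [587.6, -104.2, 226.2]
ee_rot: [-0.003, 0.994, -0.106, -0.001]
force: [-1.4, -2.0, 4.5]
grip_width: 0.239
```

```bash
python3 - <<'E'
from h import *
st()
E
```

```text
t 13.35 pos [ 587.6 -104.2  226.2] F [-1.4 -2.   4.5] T [-0.37  0.29  0.11] g 0.239 j6 1.41 yawy -102.2 tilt [-0.0014  0.006  -1.    ]
```

{"op": "drive_tool", "data": {"rows": [[[0, 0, -0.01, 0, 0, -0.03], [0, 0, -0.01, 0, 0, -0.06], [0, 0, -0.01, 0, 0, -0.09], [0, 0, -0.01, 0, 0, -0.12]]]}}

```text
time_s: 13.85
eef_pos: [587.9, -104.4, 226.4]
ee_rot: [-0.003, 0.98, -0.2, 0.0]
force: [-1.3, -0.7, 6.2]
grip_width: 0.246
```

```bash
python3 - <<'E'
from h import *
st()
E
```

```text
t 13.85 pos [ 587.9 -104.4  226.4] F [-1.3 -0.7  6.2] T [-0.02  0.31  0.11] g 0.246 j6 1.6 yawy -113.0 tilt [ 0.0015  0.0051 -1.    ]
```

```bash
python3 - <<'E'
from h import *
im=viewer.capture("wrist");cv2.imwrite("pics/w11.png",cv2.resize(im[140:340,200:460],None,fx=3,fy=3,interpolation=cv2.INTER_CUBIC)[:,:,::-1])
E
```

```text
(no output)
```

View pics/w11.png

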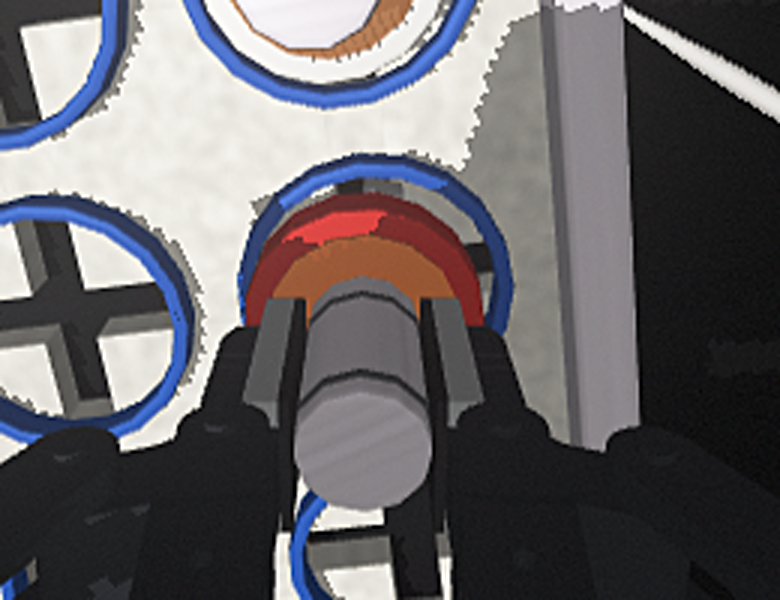

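```bash
python3 - <<'E'
from h import *
c=viewer.calibration("wrist")
for x in (245,364,482):print("disc",plane(c,(200+x/3,140+305/3),42).round(1))
for x in (243,512):print("ring",plane(c,(200+x/3,140+285/3),29).round(1))
print(proj(c,(587.3,-103.9,29)),proj(c,(587.9,-104.4,42)))
print(c["extrinsics"])
print(st()["eef_pos"])
E
```

```text
disc [599.5 -82.3]
disc [ 590.4 -103.9]
disc [ 581.3 -125.2]
ring [598.8 -79.6]
ring [ 576.7 -131.9]
[323.33964499 236.6719604 ] [323.79374497 244.83126356]
[[-3.92772561e-01  8.78159904e-01  2.73065739e-01  6.58686838e+02]
 [-9.19614780e-01 -3.73049892e-01 -1.23054597e-01 -1.33553975e+02]
 [-6.19446827e-03 -2.99447759e-01  9.54092589e-01  1.96001177e+02]
 [ 0.00000000e+00  0.00000000e+00  0.00000000e+00  1.00000000e+00]]
t 13.9 pos [ 587.9 -104.4  226.4] F [ 0.1 -0.2  6.6] T [-0.11  0.3   0.07] g 0.244 j6 1.6 yawy -113.1 tilt [ 0.0016  0.0051 -1.    ]
[ 587.8940355  -104.37549034  226.38626648]
```

```bash
python3 - <<'E'
from h import *
c,im=lookw("w12",(0,0))
for p in pockets(c,im): print(*p)
E
```

```text
t 13.9 pos [ 587.9 -104.4  226.4] F [ 0.1 -0.2  6.6] T [-0.11  0.3   0.07] g 0.244 j6 1.6 yawy -113.1 tilt [ 0.0016  0.0051 -1.    ]
pred [442. 724.]
[217.8 246.5] [79.2 91.6] [606.8 -37.5]
[187.8 139.1] [ 94.3 107.7] [674.  -55.3]
[308.5 122.2] [102. 105.] [ 655.3 -123.6]
```

View pics/w12.png

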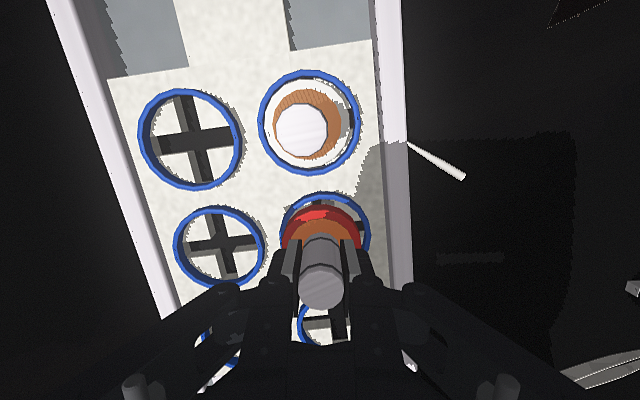

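{"op": "drive_tool", "data": {"rows": [[[-0.003, -0.01, 0, 0, 0, 0], [-0.005, -0.02, -0.01, 0, 0, 0.04], [-0.005, -0.02, -0.01, 0, 0, 0.08], [-0.005, -0.02, -0.01, 0, 0, 0.11], [-0.005, -0.02, -0.01, 0, 0, 0.14]]]}}

```text
time_s: 14.58
eef_pos: [587.9, -106.5, 226.2]
ee_rot: [-0.002, 0.996, -0.09, 0.001]
force: [1.9, -1.3, 3.2]
grip_width: 0.24
```

```bash
python3 - <<'E'
from h import *
st()
E
```

```text
t 14.57 pos [ 587.9 -106.5  226.2] F [ 1.9 -1.3  3.2] T [-0.03 -0.4  -0.06] g 0.24 j6 1.37 yawy -100.3 tilt [ 0.0033  0.0045 -1.    ]
```

{"op": "drive_tool", "data": {"rows": [[[-0.001, 0, -0.012, 0, 0, 0.03], [-0.001, 0, -0.012, 0, 0, 0.06], [-0.001, 0, -0.012, 0, 0, 0.09], [-0.001, 0, -0.012, 0, 0, 0.11]]]}}

```text
time_s: 15.08
eef_pos: [587.9, -106.6, 225.9]
ee_rot: [-0.002, 1.0, -0.003, 0.002]
force: [-2.8, 0.4, 7.2]
grip_width: 0.243
```

```bash
python3 - <<'E'
from h import *
st()
im=viewer.capture("wrist");cv2.imwrite("pics/w13.png",cv2.resize(im[140:340,200:460],None,fx=3,fy=3,interpolation=cv2.INTER_CUBIC)[:,:,::-1])
E
```

```text
t 15.07 pos [ 587.9 -106.6  225.9] F [-2.8  0.4  7.2] T [ 0.06  0.49 -0.15] g 0.243 j6 1.2 yawy -90.3 tilt [ 0.0033  0.0044 -1.    ]
```

View pics/w13.png

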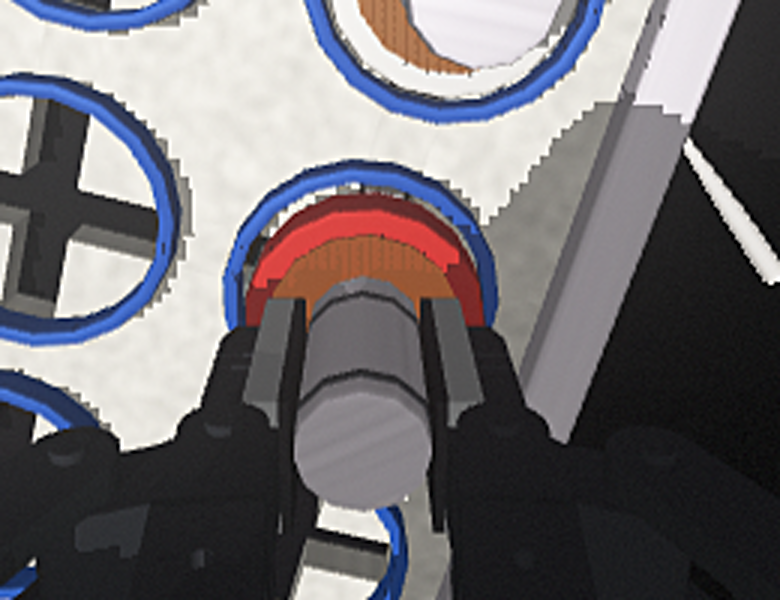

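{"op": "drive_tool", "data": {"rows": [[[-0.002, 0.002, -0.012, 0, 0, -0.02], [-0.002, 0.002, -0.012, 0, 0, -0.04], [-0.002, 0.002, -0.012, 0, 0, -0.06], [-0.002, 0.002, -0.012, 0, 0, -0.08]]]}}

```text
time_s: 15.62
eef_pos: [587.6, -106.3, 224.5]
ee_rot: [-0.002, 0.998, -0.066, 0.002]
force: [0.3, 0.5, -1.1]
grip_width: 0.244
```

```bash
python3 - <<'E'
from h import *
st()
im=viewer.capture("wrist");cv2.imwrite("pics/w14.png",cv2.resize(im[190:250,260:380],None,fx=6,fy=6,interpolation=cv2.INTER_CUBIC)[:,:,::-1])
E
```

```text
t 15.62 pos [ 587.6 -106.3  224.5] F [ 0.3  0.5 -1.1] T [0.08 0.13 0.03] g 0.244 j6 1.32 yawy -97.6 tilt [ 0.0034  0.0042 -1.    ]
```

View pics/w14.png

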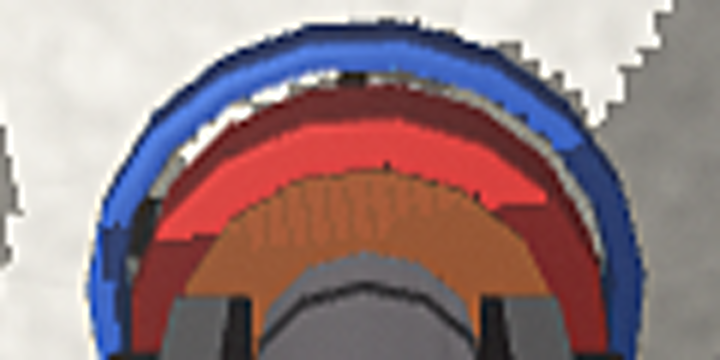

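{"op": "drive_tool", "data": {"rows": [[[0, 0, -0.03, 0, 0, 0], [0, 0, -0.06, 0, 0, 0], [0, 0, -0.075, 0, 0, 0], [0, 0, -0.08, 0, 0, 0]]]}}

```text
time_s: 16.18
eef_pos: [587.6, -106.4, 217.4]
ee_rot: [-0.002, 0.998, -0.066, 0.002]
force: [-4.4, 0.7, 11.3]
grip_width: 0.239
```

```bash
python3 - <<'E'
from h import *
st()
E
```

```text
t 16.18 pos [ 587.6 -106.4  217.4] F [-4.4  0.7 11.3] T [0.39 0.95 0.03] g 0.239 j6 1.32 yawy -97.6 tilt [ 0.0034  0.0041 -1.    ]
```

{"op": "drive_tool", "data": {"rows": [[[0, 0, 0.01, 0, 0, 0], [0, 0, 0.01, 0, 0, 0], [0, 0, 0.01, 0, 0, 0], [0, 0, 0.4, 0, 0, 0], [-0.1, -0.2, 0.8, 0, 0, 0], [-0.4, -0.7, 0.8, 0, 0, 0], [-0.7, -1, 0.8, 0, 0, 0], [-0.7, -1, 0.8, 0, 0, 0]]], "fingers": 0.2}}

```text
time_s: 17.18
eef_pos: [516.3, -208.2, 297.4]
ee_rot: [-0.002, 0.998, -0.068, 0.001]
force: [0.6, 0.0, -0.7]
grip_width: 0.6
```

{"op": "drive_tool", "data": {"rows": [[[-0.3, -0.4, 0, 0, 0, 0], [-0.7, -0.9, -0.1, 0, 0, 0], [-0.7, -0.9, -0.1, 0, 0, 0]]]}}

```text
time_s: 17.55
eef_pos: [444.9, -300.1, 286.8]
ee_rot: [-0.002, 0.998, -0.07, 0.001]
force: [-0.3, 0.7, 0.4]
grip_width: 0.601
```

```bash
python3 - <<'E'
from h import *
lookw("w15",(436,-322)); toggo(436,-322,205)
im=viewer.capture("top");cv2.imwrite("pics/t15.png",im[:,:,::-1])
E
```

```text
t 17.55 pos [ 444.9 -300.1  286.8] F [-0.3  0.7  0.4] T [-0.   -0.01 -0.02] g 0.601 j6 0.9 yawy -98.0 tilt [ 0.0022  0.0047 -1.    ]
pred [355. 229.]
shift -9.9 -23.0 -82.1
```

View pics/w15.png

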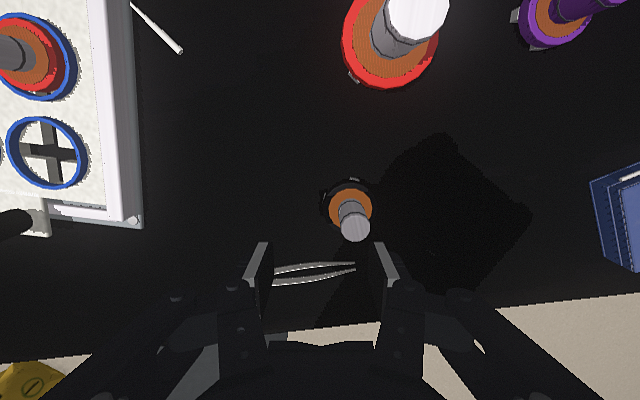

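View pics/t15.png

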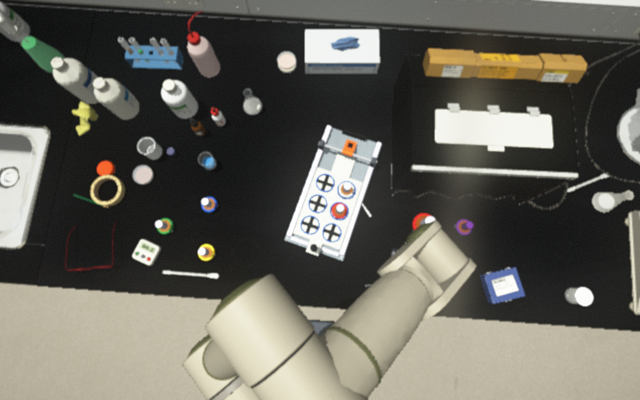

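{"op": "drive_tool", "data": {"rows": [[[-0.06, -0.15, -0.1, 0, 0, 0], [-0.09, -0.23, -0.3, 0, 0, 0], [-0.09, -0.23, -0.35, 0, 0, 0], [-0.09, -0.23, -0.35, 0, 0, 0]]]}}

```text
time_s: 18.15
eef_pos: [438.0, -320.7, 252.1]
ee_rot: [-0.003, 0.998, -0.068, 0.001]
force: [-0.2, -0.6, 0.0]
grip_width: 0.598
```

```bash
python3 - <<'E'
from h import *
c,im=lookw("w16",(436,-323)); toggo(436,-323,205)
cv2.imwrite("pics/w16c.png",cv2.resize(im[120:280,230:430],None,fx=4,fy=4,interpolation=cv2.INTER_CUBIC)[:,:,::-1])
E
```

```text
t 18.15 pos [ 438.  -320.7  252.1] F [-0.2 -0.6  0. ] T [ 0.01 -0.04 -0.02] g 0.598 j6 0.85 yawy -97.8 tilt [ 0.0029  0.0049 -1.    ]
pred [328. 246.]
shift -2.0 -2.3 -47.6
```

View pics/w16c.png

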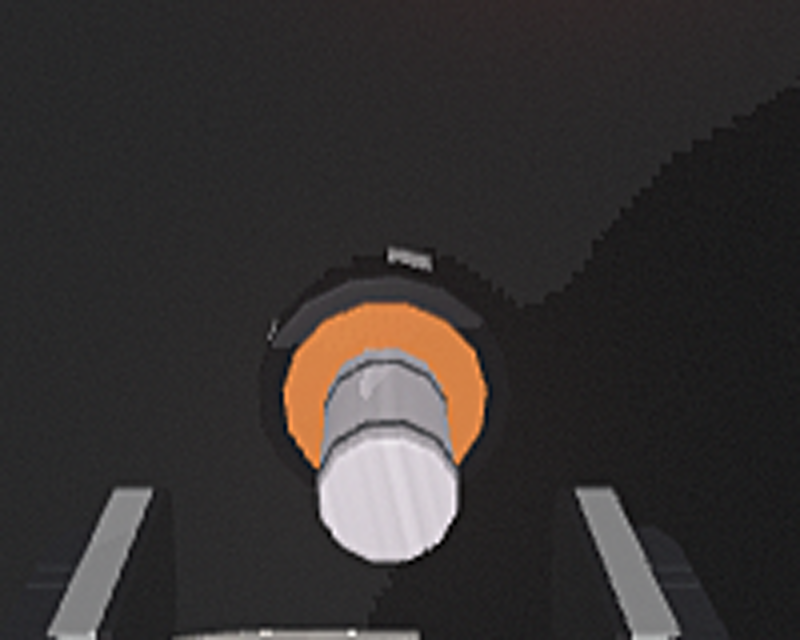

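```bash
python3 - <<'E'
from h import *
c=viewer.calibration("wrist")
a=plane(c,(327,243.7),64);b=plane(c,(230+410/4,120+258/4),5);print(a,b,np.degrees(np.arctan2(*(b-a)[::-1])), np.hypot(*(b-a)))
s=ctrl.sense();print(s["eef_pos"])
E
```

```text
[ 437.30920436 -322.85368668] [ 458.41049551 -330.87725826] -20.81884538409603 22.575256128480607
[ 438.0094863  -320.73175778  252.62169154]
```

{"op": "drive_tool", "data": {"rows": [[[-0.01, -0.02, -0.2, 0, 0, 0], [-0.01, -0.02, -0.44, 0, 0, 0], [-0.01, -0.02, -0.47, 0, 0, 0], [-0.01, -0.02, -0.47, 0, 0, 0]]]}}

```text
time_s: 18.7
eef_pos: [437.3, -322.7, 206.5]
ee_rot: [-0.002, 0.998, -0.068, 0.002]
force: [-0.6, -0.1, -0.3]
grip_width: 0.599
```

{"op": "drive_tool", "data": {"rows": [[[0, 0, 0, 0, 0, 0], [0, 0, 0, 0, 0, 0], [0, 0, 0, 0, 0, 0], [0, 0, 0, 0, 0, 0]]], "fingers": -1, "force": 40}}

```text
time_s: 19.2
eef_pos: [437.6, -322.9, 207.4]
ee_rot: [-0.001, 0.998, -0.068, 0.003]
force: [0.3, 1.1, 6.3]
grip_width: 0.241
```

{"op": "drive_tool", "data": {"rows": [[[0, 0, 0.4, 0, 0, 0], [0, 0.1, 0.9, 0, 0, 0], [0.1, 0.5, 0.93, 0, 0, 0.06], [0.3, 1, 0.93, 0, 0, 0.06], [0.3, 1, 0.93, 0, 0, 0.06]]]}}

```text
time_s: 19.82
eef_pos: [468.2, -220.3, 300.5]
ee_rot: [-0.002, 1.0, -0.019, 0.003]
force: [-0.8, -1.2, -1.3]
grip_width: 0.242
```

{"op": "drive_tool", "data": {"rows": [[[0.2, 0.4, 0, 0, 0, 0], [0.5, 0.95, 0, 0, 0, 0], [0.5, 0.95, 0, 0, 0, 0], [0.5, 0.95, 0, 0, 0, 0]]]}}

```text
time_s: 20.32
eef_pos: [518.1, -125.9, 300.4]
ee_rot: [-0.002, 1.0, -0.019, 0.002]
force: [0.4, -0.8, -0.4]
grip_width: 0.242
```

```bash
python3 - <<'E'
from h import *
c,im=lookw("w17",(0,0)); toggo(520,-86.5,240)
for p in pockets(c,im): print(*p)
E
```

```text
t 20.32 pos [ 518.1 -125.9  300.4] F [ 0.4 -0.8 -0.4] T [-0.02 -0.03  0.04] g 0.242 j6 1.15 yawy -92.2 tilt [ 0.0047  0.003  -1.    ]
pred [240. 593.]
shift 2.1 39.8 -60.4
[198.2 183.4] [62.7 69.3] [538.5 -18.1]
[293.  121.7] [70.  72.8] [ 587.4 -104.2]
[207.  100.7] [69.5 78.2] [606.2 -36.3]
```

View pics/w17.png

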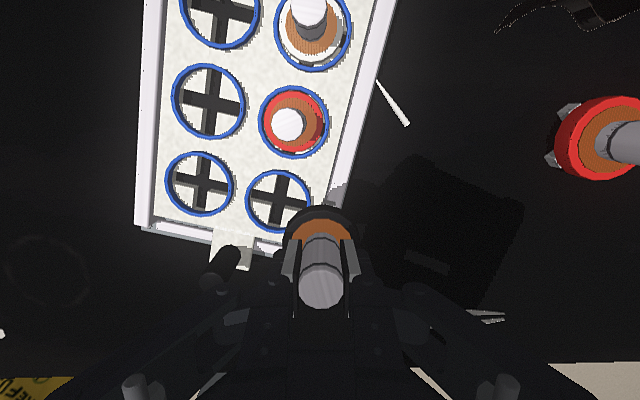

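{"op": "drive_tool", "data": {"rows": [[[0.02, 0.3, 0, 0, 0, 0], [0.02, 0.4, -0.2, 0, 0, 0], [0.02, 0.4, -0.5, 0, 0, 0], [0.02, 0.4, -0.63, 0, 0, 0], [0.02, 0.4, -0.65, 0, 0, 0]]]}}

```text
time_s: 21.0
eef_pos: [519.8, -87.3, 235.1]
ee_rot: [-0.002, 1.0, -0.02, 0.002]
force: [1.2, 0.2, 0.2]
grip_width: 0.239
```

```bash
python3 - <<'E'
from h import *
c,im=lookw("w18",(0,0)); toggo(520,-86.5,228)
for p in pockets(c,im): print(*p)
cv2.imwrite("pics/w18c.png",cv2.resize(im[170:270,240:400],None,fx=5,fy=5,interpolation=cv2.INTER_CUBIC)[:,:,::-1])
E
```

```text
t 21.0 pos [519.8 -87.3 235.1] F [1.2 0.2 0.2] T [-0.02 -0.   -0.02] g 0.239 j6 1.22 yawy -92.3 tilt [ 0.004   0.0034 -1.    ]
pred [261. 689.]
shift 0.1 0.6 -7.6
[216.4 207.5] [83.3 91.2] [538.8 -18.2]
[347.4 125.1] [96.2 99.6] [ 587.8 -104.5]
[230.5  96.8] [ 96.7 107.3] [606.6 -36.4]
```

View pics/w18c.png

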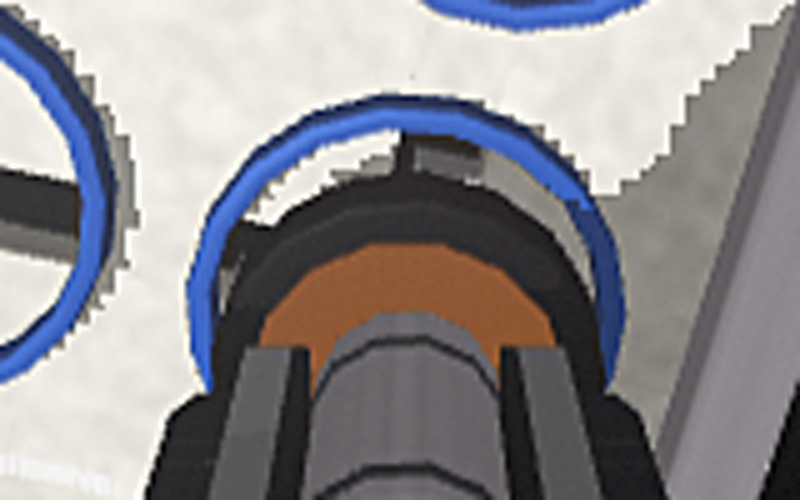

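{"op": "drive_tool", "data": {"rows": [[[0.002, 0.005, -0.04, 0, 0, 0], [0.002, 0.005, -0.08, 0, 0, 0], [0.002, 0.005, -0.09, 0, 0, 0]]]}}

```text
time_s: 21.42
eef_pos: [520.1, -86.6, 226.5]
ee_rot: [-0.002, 1.0, -0.02, 0.002]
force: [-0.8, 0.7, -0.6]
grip_width: 0.24
```

{"op": "drive_tool", "data": {"rows": [[[0, 0, -0.03, 0, 0, 0], [0, 0, -0.06, 0, 0, 0], [0, 0, -0.075, 0, 0, 0], [0, 0, -0.08, 0, 0, 0]]]}}

```text
time_s: 21.92
eef_pos: [520.2, -86.6, 219.3]
ee_rot: [-0.001, 1.0, -0.02, 0.002]
force: [-4.6, -0.2, 12.8]
grip_width: 0.239
```

{"op": "drive_tool", "data": {"rows": [[[0, 0, 0.01, 0, 0, 0], [0, 0, 0.01, 0, 0, 0], [0, 0, 0.01, 0, 0, 0], [0, 0, 0.4, 0, 0, 0], [0, 0.2, 0.8, 0, 0, 0], [-0.2, 0.7, 0.8, 0, 0, 0.1], [-0.3, 1, 0.8, 0, 0, 0.2], [-0.3, 1, 0.8, 0, 0, 0.3]]], "fingers": 0.2}}

```text
time_s: 22.92
eef_pos: [489.5, 15.1, 299.5]
ee_rot: [-0.002, 0.976, 0.218, 0.002]
force: [0.3, -0.6, -1.2]
grip_width: 0.601
```

{"op": "drive_tool", "data": {"rows": [[[-0.1, 0.5, 0, 0, 0, 0], [-0.2, 1, 0, 0, 0, 0.1], [-0.2, 1, 0, 0, 0, 0.1]]]}}

```text
time_s: 23.3
eef_pos: [468.7, 117.5, 299.4]
ee_rot: [-0.002, 0.955, 0.296, 0.002]
force: [0.1, 0.3, 0.6]
grip_width: 0.603
```

{"op": "drive_tool", "data": {"rows": [[[-0.1, 0.5, 0, 0, 0, 0], [-0.2, 1, -0.1, 0, 0, 0], [-0.2, 1, -0.1, 0, 0, 0]]]}}

```text
time_s: 23.68
eef_pos: [448.1, 219.0, 288.7]
ee_rot: [-0.003, 0.955, 0.297, 0.001]
force: [-1.0, -1.3, 0.2]
grip_width: 0.597
```

```bash
python3 - <<'E'
from h import *
c,im=lookw("w19",(430,286)); toggo(430,286,205)
ct=viewer.calibration("top");im=viewer.capture("top");cv2.imwrite("pics/t19.png",cv2.resize(im[110:290,130:370],None,fx=3,fy=3,interpolation=cv2.INTER_CUBIC)[:,:,::-1])
for n,g in (("blue",(576,297)),("green",(500,423)),("yellow",(430,286))): print(n,post(ct,im,g,win=12))
E
```

```text
t 23.68 pos [448.1 219.  288.7] F [-1.  -1.3  0.2] T [ 0.05 -0.01 -0.02] g 0.597 j6 1.18 yawy -55.4 tilt [ 6.0e-04  5.5e-03 -1.0e+00]
pred [229. 191.]
(230.6, 187.3, 15.0, 0.85, array([433. , 286.7]))
shift -18.7 68.3 -84.1
blue [(204.5, 201.0, 3.4, 0.76, array([576.8, 296.7]))]
green []
yellow []
```

View pics/w19.png

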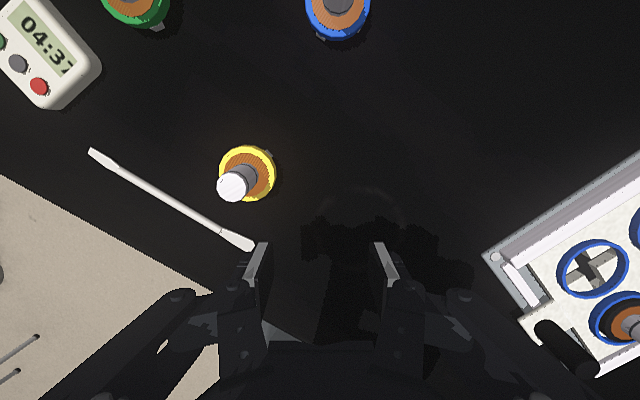

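View pics/t19.png

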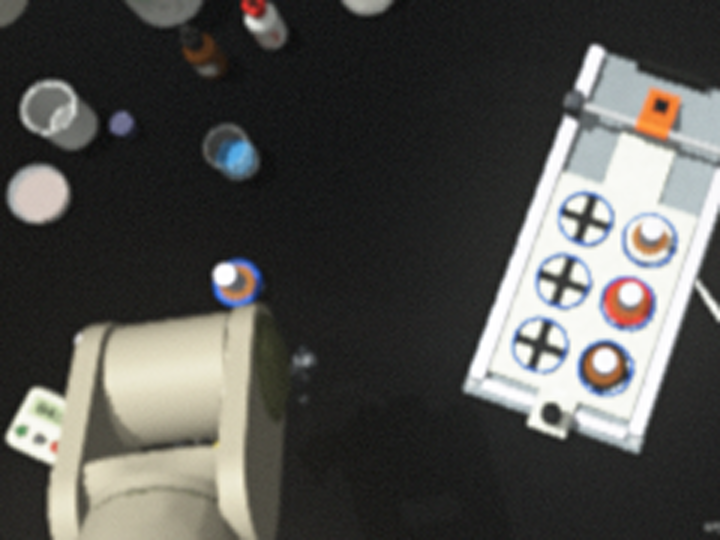

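{"op": "drive_tool", "data": {"rows": [[[-0.08, 0.4, -0.1, 0, 0, 0], [-0.15, 0.67, -0.3, 0, 0, 0], [-0.15, 0.67, -0.37, 0, 0, 0], [-0.15, 0.67, -0.37, 0, 0, 0]]]}}

```text
time_s: 24.28
eef_pos: [434.8, 282.6, 252.3]
ee_rot: [-0.002, 0.955, 0.295, 0.001]
force: [0.9, -0.9, -0.4]
grip_width: 0.598
```

```bash
python3 - <<'E'
from h import *
c,im=lookw("w20",(433.5,286)); toggo(433.5,286,205)
cv2.imwrite("pics/w20c.png",cv2.resize(im[120:280,230:430],None,fx=4,fy=4,interpolation=cv2.INTER_CUBIC)[:,:,::-1])
E
```

```text
t 24.27 pos [434.8 282.6 252.3] F [ 0.9 -0.9 -0.4] T [-0.02 -0.02 -0.03] g 0.598 j6 1.32 yawy -55.7 tilt [ 0.0014  0.0049 -1.    ]
pred [316. 243.]
(314.5, 242.9, 17.0, 0.66, array([433. , 286.9]))
shift -1.3 3.4 -47.7
```

View pics/w20c.png

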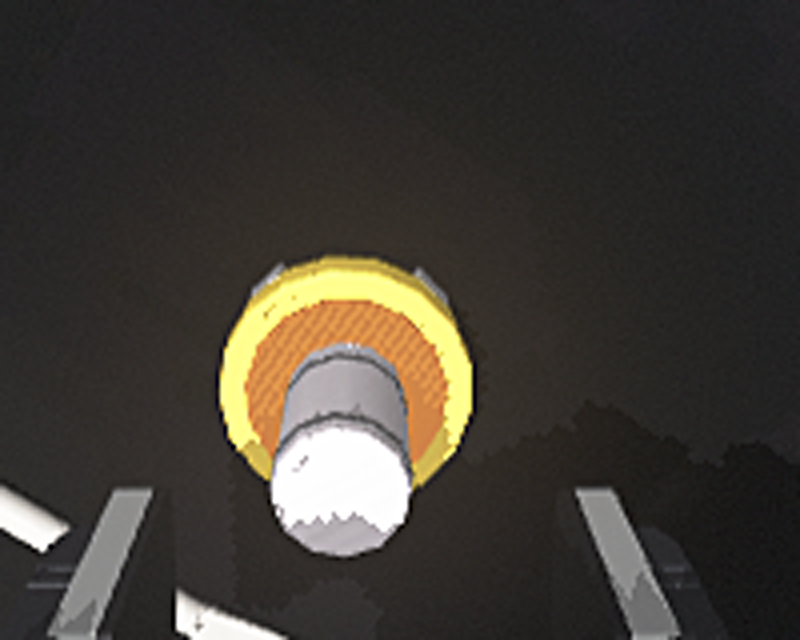

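```bash
cat >> h.py <<'E'
def keyang(c,top,tips):
    a=plane(c,top,64);print("centre",a.round(1))
    for t in tips:
        b=plane(c,t,5);d=b-a;print("ang",np.degrees(np.arctan2(d[1],d[0])).round(1),"mod90",(np.degrees(np.arctan2(d[1],d[0]))+15.5+45)%90-45,"r",np.hypot(*d).round(1))
E
python3 - <<'E'
from h import *
c=viewer.calibration("wrist")
keyang(c,(315.25,242),[(230+268/4,120+282/4),(230+432/4,120+285/4)])
E
```

```text
centre [433.8 286.9]
ang 78.2 mod90 3.650072241518899 r 22.4
ang -12.7 mod90 2.7921723093545623 r 22.9
```

{"op": "drive_tool", "data": {"rows": [[[-0.008, 0.036, -0.2, 0, 0, 0], [-0.008, 0.036, -0.44, 0, 0, 0], [-0.008, 0.036, -0.47, 0, 0, 0], [-0.008, 0.036, -0.47, 0, 0, 0]]]}}

```text
time_s: 24.82
eef_pos: [434.6, 285.8, 206.7]
ee_rot: [-0.002, 0.956, 0.295, 0.002]
force: [0.1, -0.1, -0.6]
grip_width: 0.597
```

{"op": "drive_tool", "data": {"rows": [[[0, 0, 0, 0, 0, 0], [0, 0, 0, 0, 0, 0], [0, 0, 0, 0, 0, 0], [0, 0, 0, 0, 0, 0]]], "fingers": -1, "force": 40}}

```text
time_s: 25.32
eef_pos: [434.9, 285.9, 207.5]
ee_rot: [-0.002, 0.956, 0.295, 0.003]
force: [-0.6, -1.2, 6.5]
grip_width: 0.243
```

{"op": "drive_tool", "data": {"rows": [[[0, 0, 0.4, 0, 0, 0], [0, -0.1, 0.93, 0, 0, 0], [0.2, -0.5, 0.93, 0, 0, -0.03], [0.3, -1, 0.93, 0, 0, -0.035], [0.3, -1, 0.93, 0, 0, -0.035]]]}}

```text
time_s: 25.95
eef_pos: [465.4, 183.5, 300.5]
ee_rot: [-0.002, 0.964, 0.267, 0.003]
force: [-0.6, 0.3, -1.4]
grip_width: 0.24
```

{"op": "drive_tool", "data": {"rows": [[[0.3, -0.5, 0, 0, 0, 0], [0.7, -1, 0, 0, 0, 0], [0.7, -1, 0, 0, 0, 0]]]}}

```text
time_s: 26.32
eef_pos: [537.0, 81.3, 300.3]
ee_rot: [-0.002, 0.964, 0.265, 0.003]
force: [-0.6, 1.7, -2.0]
grip_width: 0.242
```

{"op": "drive_tool", "data": {"rows": [[[0.3, -0.5, 0, 0, 0, 0], [0.8, -0.9, 0, 0, 0, 0], [0.8, -0.9, 0, 0, 0, 0], [0.8, -0.9, 0, 0, 0, 0]]]}}

```text
time_s: 26.82
eef_pos: [616.6, -7.3, 299.8]
ee_rot: [-0.002, 0.964, 0.265, 0.003]
force: [-0.1, -0.3, -0.8]
grip_width: 0.244
```

```bash
python3 - <<'E'
from h import *
c,im=lookw("w21",(0,0)); toggo(673.6,-56.4,240)
for p in pockets(c,im): print(*p)
E
```

```text
t 26.82 pos [616.6  -7.3 299.8] F [-0.1 -0.3 -0.8] T [0.02 0.04 0.02] g 0.244 j6 0.83 yawy -59.2 tilt [ 0.0043  0.0058 -1.    ]
pred [ 74. 596.]
shift 57.2 -49.3 -60.1
[403.  175.7] [64.6 69.1] [673.4 -54.8]
```

View pics/w21.png

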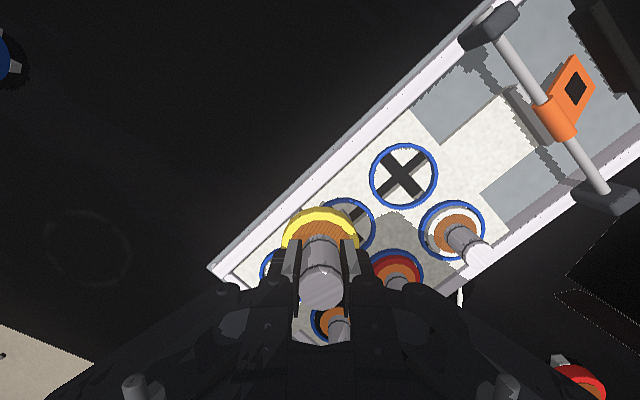

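{"op": "drive_tool", "data": {"rows": [[[0.3, -0.25, 0, 0, 0, 0], [0.57, -0.49, -0.1, 0, 0, 0], [0.57, -0.49, -0.4, 0, 0, 0], [0.57, -0.49, -0.63, 0, 0, 0], [0.57, -0.49, -0.65, 0, 0, 0]]]}}

```text
time_s: 27.5
eef_pos: [672.9, -54.7, 234.1]
ee_rot: [-0.003, 0.964, 0.266, 0.002]
force: [0.1, 0.1, -0.1]
grip_width: 0.239
```

```bash
python3 - <<'E'
from h import *
c,im=lookw("w22",(0,0)); toggo(673.6,-56.4,228)
cv2.imwrite("pics/w22c.png",cv2.resize(im[170:270,240:400],None,fx=5,fy=5,interpolation=cv2.INTER_CUBIC)[:,:,::-1])
E
```

```text
t 27.5 pos [672.9 -54.7 234.1] F [ 0.1  0.1 -0.1] T [-0.01 -0.01  0.03] g 0.239 j6 0.77 yawy -59.1 tilt [ 0.0027  0.0063 -1.    ]
pred [-32. 701.]
shift 0.6 -1.6 -7.1
```

View pics/w22c.png

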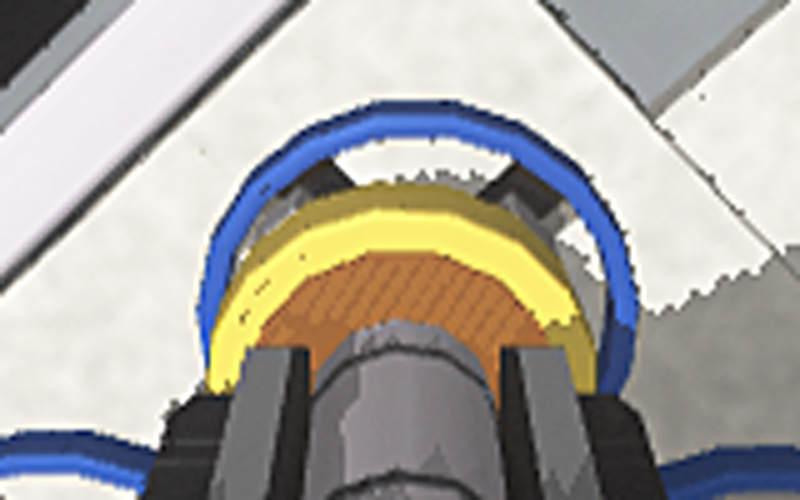

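Key tips over slot arms; correct 1.6 mm in y and lower.

{"op": "drive_tool", "data": {"rows": [[[0.005, -0.015, 0, 0, 0, 0], [0.005, -0.016, -0.04, 0, 0, 0], [0.005, -0.016, -0.07, 0, 0, 0], [0.005, -0.016, -0.08, 0, 0, 0]]]}}

```text
time_s: 28.05
eef_pos: [673.5, -56.5, 226.9]
ee_rot: [-0.003, 0.964, 0.266, 0.002]
force: [0.0, 0.1, -1.7]
grip_width: 0.242
```

{"op": "drive_tool", "data": {"rows": [[[0, 0, -0.03, 0, 0, 0], [0, 0, -0.06, 0, 0, 0], [0, 0, -0.08, 0, 0, 0], [0, 0, -0.083, 0, 0, 0]]]}}

```text
time_s: 28.55
eef_pos: [673.5, -56.3, 219.7]
ee_rot: [-0.002, 0.964, 0.266, 0.003]
force: [-3.8, 1.3, 7.1]
grip_width: 0.238
```

{"op": "drive_tool", "data": {"rows": [[[0, 0, 0.01, 0, 0, 0], [0, 0, 0.01, 0, 0, 0], [0, 0, 0.01, 0, 0, 0], [0, 0, 0.4, 0, 0, 0], [0, 0.2, 0.8, 0, 0, 0], [-0.2, 0.7, 0.8, 0, 0, 0], [-0.3, 1, 0.8, 0, 0, 0], [-0.3, 1, 0.8, 0, 0, 0]]], "fingers": 0.2}}

```text
time_s: 29.55
eef_pos: [643.0, 45.6, 299.9]
ee_rot: [-0.003, 0.964, 0.268, 0.003]
force: [-0.1, -0.1, 0.1]
grip_width: 0.601
```

{"op": "drive_tool", "data": {"rows": [[[-0.1, 0.5, 0, 0, 0, 0], [-0.25, 1, 0, 0, 0, 0], [-0.25, 1, 0, 0, 0, 0]]]}}

```text
time_s: 29.92
eef_pos: [617.5, 147.7, 299.8]
ee_rot: [-0.003, 0.963, 0.269, 0.002]
force: [0.2, 0.5, 0.8]
grip_width: 0.603
```

{"op": "drive_tool", "data": {"rows": [[[-0.1, 0.5, 0, 0, 0, 0], [-0.25, 1, -0.1, 0, 0, 0], [-0.25, 1, -0.1, 0, 0, 0], [-0.25, 1, -0.1, 0, 0, 0]]]}}

```text
time_s: 30.42
eef_pos: [593.3, 246.3, 289.8]
ee_rot: [-0.002, 0.963, 0.269, 0.003]
force: [0.4, -0.2, 0.0]
grip_width: 0.6
```

```bash
python3 - <<'E'
from h import *
c,im=lookw("w23",(577,297)); toggo(577,297,207)
ct=viewer.calibration("top");im=viewer.capture("top");cv2.imwrite("pics/t23.png",cv2.resize(im[110:290,130:370],None,fx=3,fy=3,interpolation=cv2.INTER_CUBIC)[:,:,::-1])
E
```

```text
t 30.43 pos [593.3 246.3 289.8] F [ 0.4 -0.2  0. ] T [-0.02  0.07 -0.04] g 0.6 j6 1.24 yawy -58.8 tilt [ 0.0036  0.0061 -1.    ]
pred [250. 206.]
(251.7, 202.0, 14.6, 0.88, array([580.4, 297.4]))
shift -16.4 51.0 -82.9
```

View pics/w23.png

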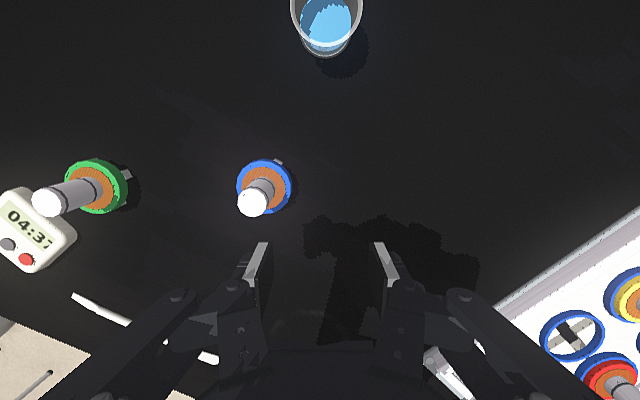

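View pics/t23.png

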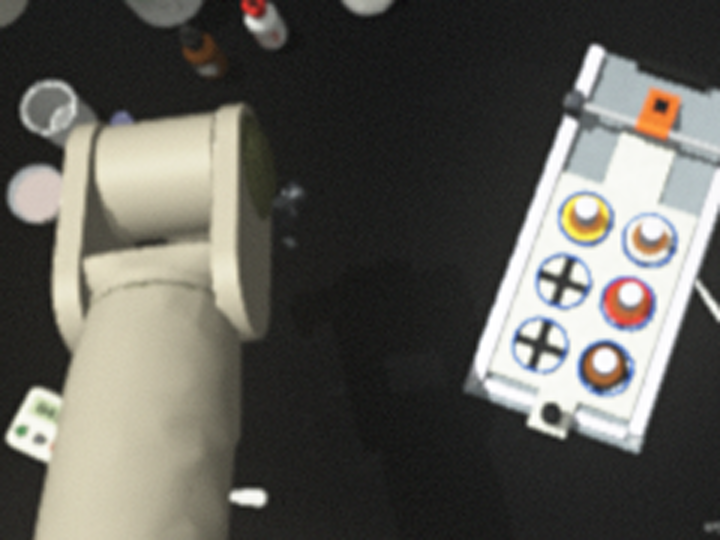

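{"op": "drive_tool", "data": {"rows": [[[-0.08, 0.3, -0.1, 0, 0, 0], [-0.13, 0.5, -0.3, 0, 0, 0], [-0.13, 0.5, -0.38, 0, 0, 0], [-0.13, 0.5, -0.38, 0, 0, 0]]]}}

```text
time_s: 31.02
eef_pos: [580.6, 295.3, 251.0]
ee_rot: [-0.002, 0.963, 0.268, 0.002]
force: [-0.4, -1.0, 0.6]
grip_width: 0.595
```

```bash
python3 - <<'E'
from h import *
c,im=lookw("w24",(580,297)); toggo(580,297,205)
cv2.imwrite("pics/w24c.png",cv2.resize(im[120:280,230:430],None,fx=4,fy=4,interpolation=cv2.INTER_CUBIC)[:,:,::-1])
E
```

```text
t 31.02 pos [580.6 295.3 251. ] F [-0.4 -1.   0.6] T [ 0.01  0.03 -0.03] g 0.595 j6 1.32 yawy -58.9 tilt [ 0.0022  0.0056 -1.    ]
pred [319. 245.]
(318.8, 243.4, 17.5, 0.88, array([580.7, 297.8]))
(310.0, 221.0, 10.0, 0.3, array([590.4, 309.6]))
shift -0.8 1.8 -46.9
```

View pics/w24c.png

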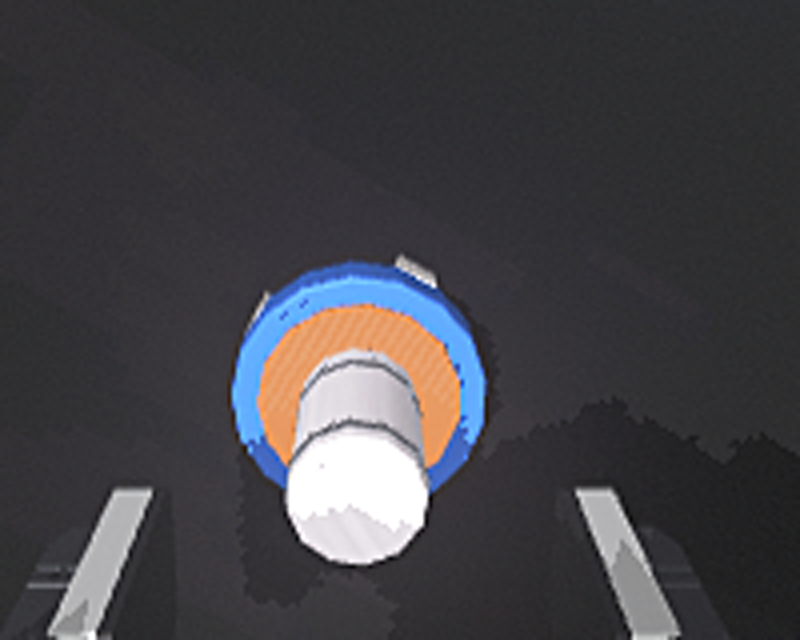

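```bash
python3 - <<'E'
from h import *
c=viewer.calibration("wrist")
keyang(c,(230+357/4,120+493/4),[(230+416/4,120+270/4),(230+258/4,120+308/4)])
E
```

```text
centre [581.  297.4]
ang 1.3 mod90 16.8076755438778 r 22.3
ang 91.0 mod90 16.527388781347582 r 23.1
```

{"op": "drive_tool", "data": {"rows": [[[0.002, 0.016, -0.2, 0, 0, 0], [0.002, 0.016, -0.43, 0, 0, 0], [0.002, 0.016, -0.455, 0, 0, 0], [0.002, 0.016, -0.455, 0, 0, 0]]]}}

```text
time_s: 31.58
eef_pos: [581.2, 296.7, 206.5]
ee_rot: [-0.002, 0.963, 0.268, 0.003]
force: [0.3, -0.8, -0.0]
grip_width: 0.599
```

{"op": "drive_tool", "data": {"rows": [[[0, 0, 0, 0, 0, 0], [0, 0, 0, 0, 0, 0], [0, 0, 0, 0, 0, 0], [0, 0, 0, 0, 0, 0]]], "fingers": -1, "force": 40}}

```text
time_s: 32.08
eef_pos: [581.4, 296.7, 207.4]
ee_rot: [-0.002, 0.963, 0.268, 0.003]
force: [-0.8, 0.2, 5.6]
grip_width: 0.241
```

{"op": "drive_tool", "data": {"rows": [[[0, 0, 0.4, 0, 0, 0], [0, -0.1, 0.93, 0, 0, 0], [0, -0.5, 0.93, 0, 0, -0.09], [0, -1, 0.93, 0, 0, -0.185], [0, -1, 0.93, 0, 0, -0.185]]]}}

```text
time_s: 32.7
eef_pos: [581.6, 194.1, 300.3]
ee_rot: [-0.002, 0.992, 0.123, 0.003]
force: [0.8, 0.7, -1.0]
grip_width: 0.239
```

{"op": "drive_tool", "data": {"rows": [[[0, -0.5, 0, 0, 0, 0], [0.1, -1, 0, 0, 0, 0], [0.1, -1, 0, 0, 0, 0]]]}}

```text
time_s: 33.08
eef_pos: [592.1, 91.9, 300.1]
ee_rot: [-0.002, 0.993, 0.122, 0.003]
force: [0.2, 0.7, -0.3]
grip_width: 0.24
```

{"op": "drive_tool", "data": {"rows": [[[0, -0.5, 0, 0, 0, 0], [0.14, -1, 0, 0, 0, 0], [0.14, -1, 0, 0, 0, 0], [0.14, -1, 0, 0, 0, 0]]]}}

```text
time_s: 33.58
eef_pos: [606.1, -6.7, 299.7]
ee_rot: [-0.002, 0.992, 0.122, 0.003]
force: [0.2, 0.0, -1.8]
grip_width: 0.243
```

```bash
python3 - <<'E'
from h import *
c,im=lookw("w25",(0,0)); toggo(606.1,-37.7,234)
for p in pockets(c,im): print(*p)
E
```

```text
t 33.58 pos [606.1  -6.7 299.7] F [ 0.2  0.  -1.8] T [-0.   -0.02  0.01] g 0.243 j6 1.12 yawy -75.9 tilt [ 0.0054  0.0046 -1.    ]
pred [208. 621.]
shift 0.1 -31.3 -65.9
```

View pics/w25.png

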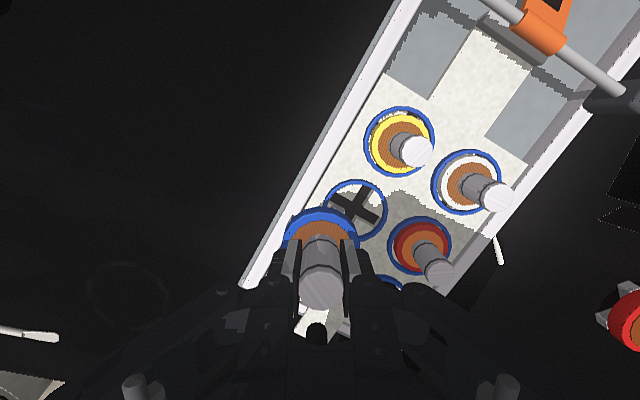

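{"op": "drive_tool", "data": {"rows": [[[0, -0.2, 0, 0, 0, 0], [0, -0.31, -0.1, 0, 0, 0], [0, -0.315, -0.4, 0, 0, 0], [0, -0.315, -0.62, 0, 0, 0], [0, -0.315, -0.65, 0, 0, 0]]]}}

```text
time_s: 34.25
eef_pos: [605.6, -38.3, 233.0]
ee_rot: [-0.002, 0.992, 0.123, 0.002]
force: [-0.1, 0.3, -0.8]
grip_width: 0.242
```

```bash
python3 - <<'E'
from h import *
c,im=lookw("w26",(0,0)); toggo(606.1,-37.7,228)
cv2.imwrite("pics/w26c.png",cv2.resize(im[170:270,240:400],None,fx=5,fy=5,interpolation=cv2.INTER_CUBIC)[:,:,::-1])
E
```

```text
t 34.25 pos [605.6 -38.3 233. ] F [-0.1  0.3 -0.8] T [ 0.05  0.   -0.01] g 0.242 j6 1.06 yawy -75.9 tilt [ 0.0024  0.0052 -1.    ]
pred [159. 713.]
shift 0.3 0.6 -5.9
```

View pics/w26c.png

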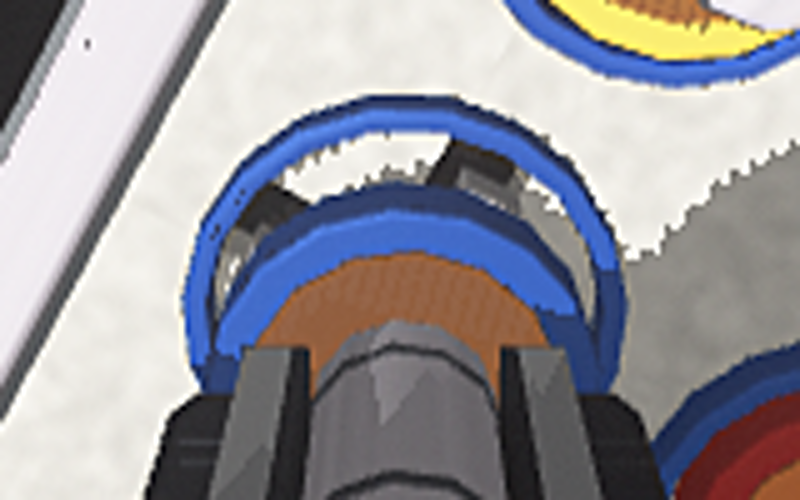

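Aligned; lower.

{"op": "drive_tool", "data": {"rows": [[[0.004, 0.003, -0.03, 0, 0, 0], [0.004, 0.003, -0.06, 0, 0, 0], [0.004, 0.003, -0.07, 0, 0, 0]]]}}

```text
time_s: 34.67
eef_pos: [606.3, -38.0, 227.1]
ee_rot: [-0.002, 0.992, 0.123, 0.002]
force: [-0.6, -0.0, -0.3]
grip_width: 0.241
```

{"op": "drive_tool", "data": {"rows": [[[0, 0, -0.03, 0, 0, 0], [0, 0, -0.06, 0, 0, 0], [0, 0, -0.083, 0, 0, 0], [0, 0, -0.087, 0, 0, 0]]]}}

```text
time_s: 35.17
eef_pos: [606.3, -37.9, 219.4]
ee_rot: [-0.002, 0.992, 0.123, 0.003]
force: [-4.9, 2.1, 11.1]
grip_width: 0.242
```

{"op": "drive_tool", "data": {"rows": [[[0, 0, 0.01, 0, 0, 0], [0, 0, 0.01, 0, 0, 0], [0, 0, 0.01, 0, 0, 0], [0, 0, 0.4, 0, 0, 0], [0, 0.2, 0.8, 0, 0, 0], [-0.1, 0.7, 0.8, 0, 0, 0.1], [-0.2, 1, 0.8, 0, 0, 0.2], [-0.2, 1, 0.8, 0, 0, 0.2]]], "fingers": 0.2}}

```text
time_s: 36.17
eef_pos: [585.8, 63.9, 299.5]
ee_rot: [-0.003, 0.961, 0.278, 0.002]
force: [0.4, -0.2, -0.7]
grip_width: 0.599
```

{"op": "drive_tool", "data": {"rows": [[[-0.1, 0.5, 0, 0, 0, 0], [-0.25, 1, 0, 0, 0, 0], [-0.25, 1, 0, 0, 0, 0]]]}}

```text
time_s: 36.55
eef_pos: [560.2, 165.9, 299.4]
ee_rot: [-0.003, 0.96, 0.279, 0.002]
force: [0.5, -0.0, -0.1]
grip_width: 0.594
```

{"op": "drive_tool", "data": {"rows": [[[-0.1, 0.5, 0, 0, 0, 0], [-0.25, 1, 0, 0, 0, 0], [-0.25, 1, 0, 0, 0, 0]]]}}

```text
time_s: 36.92
eef_pos: [534.9, 267.3, 299.2]
ee_rot: [-0.003, 0.96, 0.279, 0.002]
force: [0.3, 0.1, -1.3]
grip_width: 0.6
```

{"op": "drive_tool", "data": {"rows": [[[-0.1, 0.5, 0, 0, 0, 0], [-0.25, 1, -0.1, 0, 0, 0], [-0.25, 1, -0.1, 0, 0, 0], [-0.25, 1, -0.1, 0, 0, 0]]]}}

```text
time_s: 37.42
eef_pos: [511.0, 365.8, 289.1]
ee_rot: [-0.002, 0.96, 0.278, 0.002]
force: [-0.8, 0.1, 0.5]
grip_width: 0.601
```

```bash
python3 - <<'E'
from h import *
c,im=lookw("w27",(502,424)); toggo(502,423.5,207)
E
```

```text
t 37.42 pos [511.  365.8 289.1] F [-0.8  0.1  0.5] T [-0.02  0.02 -0.03] g 0.601 j6 1.44 yawy -57.7 tilt [ 0.0024  0.0058 -1.    ]
pred [246. 191.]
(247.0, 189.5, 15.2, 0.87, array([503.5, 423.6]))
shift -9.1 58.0 -82.3
```

View pics/w27.png

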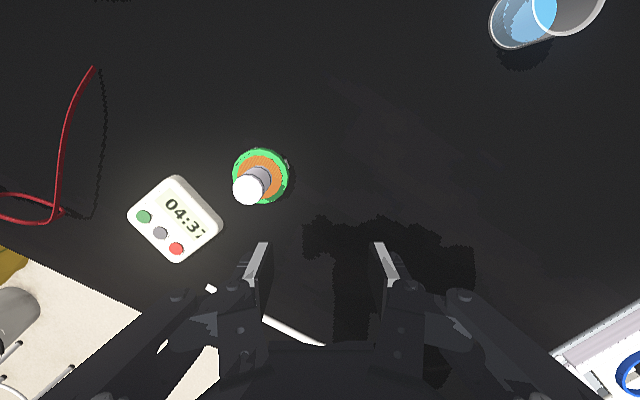

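{"op": "drive_tool", "data": {"rows": [[[-0.05, 0.35, -0.1, 0, 0, 0], [-0.075, 0.57, -0.3, 0, 0, 0], [-0.075, 0.57, -0.38, 0, 0, 0], [-0.075, 0.57, -0.38, 0, 0, 0]]]}}

```text
time_s: 37.98
eef_pos: [504.3, 421.1, 251.1]
ee_rot: [-0.002, 0.961, 0.277, 0.002]
force: [-0.3, -0.9, 0.7]
grip_width: 0.597
```

```bash
python3 - <<'E'
from h import *
c,im=lookw("w28",(503.5,423)); toggo(503.5,423,206)
cv2.imwrite("pics/w28c.png",cv2.resize(im[120:280,230:430],None,fx=4,fy=4,interpolation=cv2.INTER_CUBIC)[:,:,::-1])
E
```

```text
t 37.98 pos [504.3 421.1 251.1] F [-0.3 -0.9  0.7] T [-0.03  0.02  0.  ] g 0.597 j6 1.52 yawy -57.8 tilt [ 0.0021  0.0053 -1.    ]
pred [319. 245.]
(317.5, 243.5, 17.7, 0.87, array([503.9, 424.2]))
(311.0, 220.0, 11.3, 0.43, array([514.6, 435.4]))
shift -0.9 1.8 -45.8
```

View pics/w28c.png

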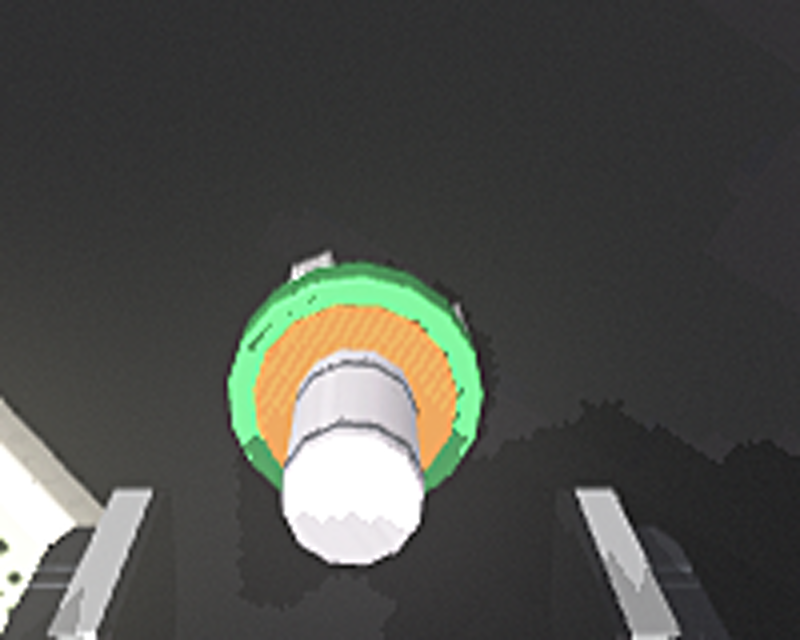

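```bash
python3 - <<'E'
from h import *
c=viewer.calibration("wrist")
keyang(c,(230+353/4,120+493/4),[(230+312/4,120+265/4),(230+462/4,120+318/4)])
w=np.load("pics/../last.npz")
# timer corner from w28 & tool-frame offsets
im=cv2.imread("pics/w28.png")
s=ctrl.sense();r=R.from_quat(np.r_[s["ee_rot"][1:],s["ee_rot"][0]]).as_matrix()
for uv in [(230,120+400/4),(255,120+510/4)]:
  for z in (0,20):
    p=plane(c,uv,z)-np.array([503.8,423]);print(uv,z,"toolx",(p@r[:2,0]).round(1),"tooly",(p@r[:2,1]).round(1))
cv2.imwrite("pics/w28d.png",cv2.resize(im[180:400,100:360],None,fx=3,fy=2.7))
E
```

```text
centre [504.2 423.9]
ang 55.2 mod90 -19.281267642180012 r 22.0
ang -33.3 mod90 -17.771687161817184 r 22.9
(230, 220.0) 0 toolx -9.1 tooly -74.3
(230, 220.0) 20 toolx -1.3 tooly -67.5
(255, 247.5) 0 toolx -34.1 tooly -55.3
(255, 247.5) 20 toolx -24.1 tooly -50.2
```

View pics/w28d.png

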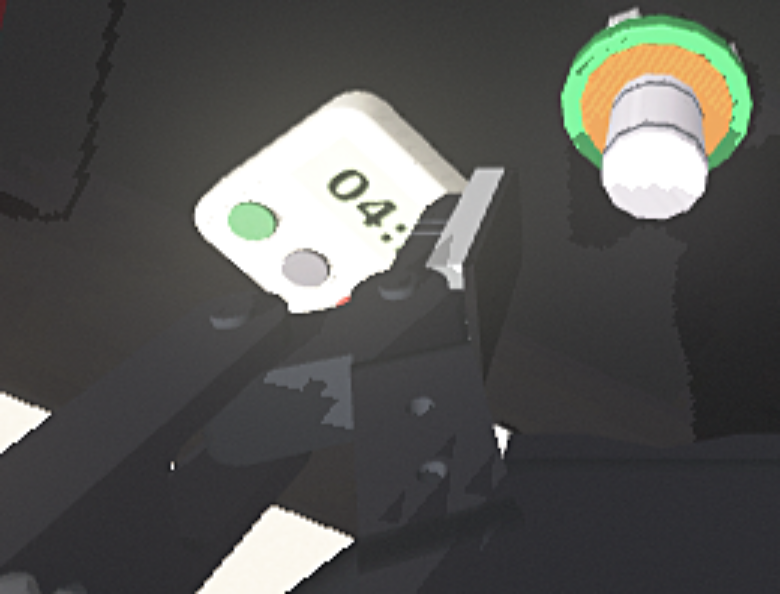

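{"op": "drive_tool", "data": {"rows": [[[-0.001, 0.024, -0.05, 0, 0, 0], [-0.001, 0.024, -0.3, 0, 0, 0], [-0.001, 0.024, -0.44, 0, 0, 0], [-0.001, 0.024, -0.455, 0, 0, 0], [-0.001, 0.024, -0.455, 0, 0, 0]]], "fingers": 0}}

```text
time_s: 38.65
eef_pos: [504.5, 423.7, 207.1]
ee_rot: [-0.003, 0.961, 0.277, 0.003]
force: [-0.1, 0.5, 0.4]
grip_width: 0.501
```

{"op": "drive_tool", "data": {"rows": [[[0, 0, 0, 0, 0, 0], [0, 0, 0, 0, 0, 0], [0, 0, 0, 0, 0, 0], [0, 0, 0, 0, 0, 0]]], "fingers": -1, "force": 40}}

```text
time_s: 39.15
eef_pos: [504.7, 423.8, 208.1]
ee_rot: [-0.003, 0.961, 0.277, 0.004]
force: [-1.3, -0.6, 6.4]
grip_width: 0.24
```

{"op": "drive_tool", "data": {"rows": [[[0, 0, 0.4, 0, 0, 0], [0, -0.1, 0.93, 0, 0, 0], [0, -0.5, 0.93, 0, 0, 0.1], [0, -1, 0.93, 0, 0, 0.205], [0, -1, 0.93, 0, 0, 0.205], [0, -1, 0.93, 0, 0, 0.205]]]}}

```text
time_s: 39.9
eef_pos: [504.8, 324.0, 301.1]
ee_rot: [-0.003, 0.904, 0.427, 0.003]
force: [0.3, 0.3, -0.1]
grip_width: 0.238
```

{"op": "drive_tool", "data": {"rows": [[[0, -0.5, 0, 0, 0, 0], [0, -1, 0, 0, 0, 0], [0, -1, 0, 0, 0, 0]]]}}

```text
time_s: 40.28
eef_pos: [505.0, 222.7, 301.1]
ee_rot: [-0.003, 0.905, 0.426, 0.003]
force: [-0.2, -0.1, -0.4]
grip_width: 0.242
```

{"op": "drive_tool", "data": {"rows": [[[0, -0.5, 0, 0, 0, 0], [0.1, -1, 0, 0, 0, 0], [0.1, -1, 0, 0, 0, 0]]]}}

```text
time_s: 40.65
eef_pos: [515.9, 121.5, 301.1]
ee_rot: [-0.003, 0.905, 0.424, 0.003]
force: [-0.0, 1.8, -0.8]
grip_width: 0.24
```

{"op": "drive_tool", "data": {"rows": [[[0, -0.5, 0, 0, 0, 0], [0.15, -1, 0, 0, 0, 0], [0.15, -1, 0, 0, 0, 0], [0.15, -1, 0, 0, 0, 0]]]}}

```text
time_s: 41.15
eef_pos: [531.0, 23.0, 300.9]
ee_rot: [-0.004, 0.905, 0.425, 0.003]
force: [0.1, 0.0, -0.4]
grip_width: 0.245
```

```bash
python3 - <<'E'
from h import *
c,im=lookw("w29",(0,0)); toggo(538.7,-19,234)
for p in pockets(c,im): print(*p)
E
```

```text
t 41.15 pos [531.   23.  300.9] F [ 0.1  0.  -0.4] T [-0.04 -0.02  0.03] g 0.245 j6 0.51 yawy -39.7 tilt [ 0.0029  0.0092 -1.    ]
pred [-26. 513.]
shift 7.8 -42.2 -66.9
```

View pics/w29.png

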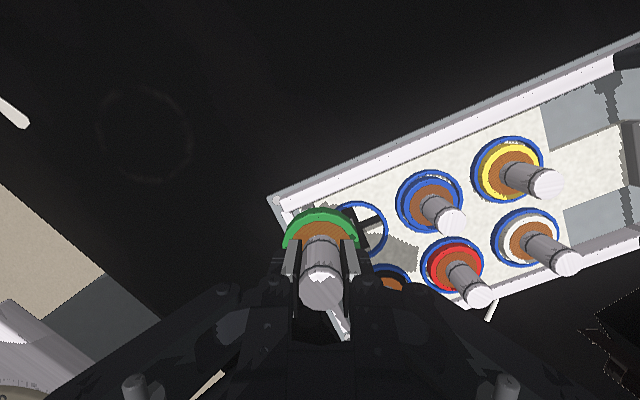

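{"op": "drive_tool", "data": {"rows": [[[0.05, -0.25, 0, 0, 0, 0], [0.08, -0.42, -0.1, 0, 0, 0], [0.08, -0.42, -0.4, 0, 0, 0], [0.08, -0.42, -0.62, 0, 0, 0], [0.08, -0.42, -0.65, 0, 0, 0]]]}}

```text
time_s: 41.82
eef_pos: [538.5, -18.2, 234.2]
ee_rot: [-0.005, 0.905, 0.425, 0.002]
force: [0.3, 1.3, -1.0]
grip_width: 0.24
```

```bash
python3 - <<'E'
from h import *
c,im=lookw("w30",(0,0)); toggo(538.7,-19,228)
cv2.imwrite("pics/w30c.png",cv2.resize(im[170:270,240:400],None,fx=5,fy=5,interpolation=cv2.INTER_CUBIC)[:,:,::-1])
E
```

```text
t 41.83 pos [538.5 -18.2 234.2] F [ 0.3  1.3 -1. ] T [-0.02 -0.02  0.02] g 0.24 j6 0.43 yawy -39.6 tilt [-4.000e-04  1.010e-02 -9.999e-01]
pred [-158.  590.]
shift -0.1 -0.7 -7.0
```

View pics/w30c.png

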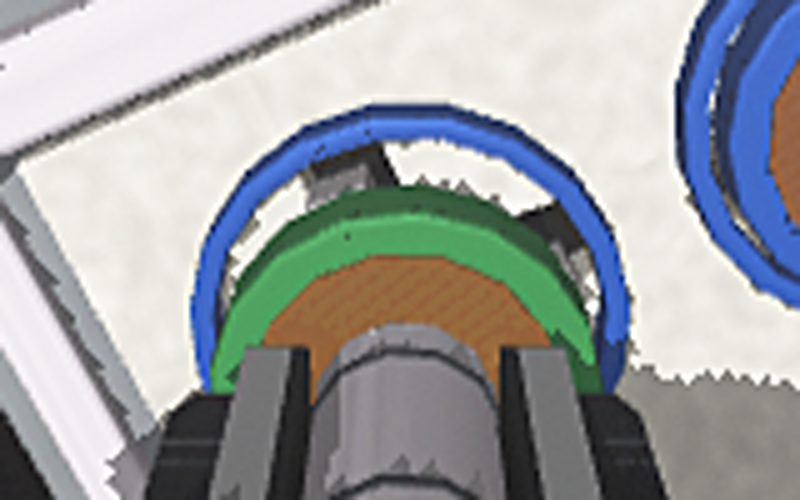

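{"op": "drive_tool", "data": {"rows": [[[0, -0.007, -0.03, 0, 0, 0], [0, -0.007, -0.06, 0, 0, 0], [0, -0.007, -0.075, 0, 0, 0]]]}}

```text
time_s: 42.25
eef_pos: [538.8, -18.9, 227.7]
ee_rot: [-0.004, 0.905, 0.425, 0.003]
force: [0.7, 0.6, -0.5]
grip_width: 0.24
```

{"op": "drive_tool", "data": {"rows": [[[0, 0, -0.03, 0, 0, 0], [0, 0, -0.06, 0, 0, 0], [0, 0, -0.083, 0, 0, 0], [0, 0, -0.087, 0, 0, 0]]]}}

```text
time_s: 42.75
eef_pos: [538.9, -18.8, 220.0]
ee_rot: [-0.004, 0.905, 0.426, 0.003]
force: [-5.3, 1.6, 13.1]
grip_width: 0.24
```

{"op": "drive_tool", "data": {"rows": [[[0, 0, 0.01, 0, 0, 0], [0, 0, 0.01, 0, 0, 0], [0, 0, 0.01, 0, 0, 0], [0, 0, 0.4, 0, 0, 0], [0, 0, 0.9, 0, 0, 0], [-0.5, 0, 1, 0, 0, 0.1], [-1, 0, 1, 0, 0, 0.2], [-1, 0, 1, 0, 0, 0.265], [-1, 0, 1, 0, 0, 0.265]]], "fingers": 0.1}}

```text
time_s: 43.88
eef_pos: [438.8, -18.9, 320.2]
ee_rot: [-0.004, 0.798, 0.603, 0.002]
force: [0.4, 0.5, 0.4]
grip_width: 0.554
```

```bash
python3 - <<'E'
from h import *
st();toggo(468.8,-36,206)
im=viewer.capture("top");cv2.imwrite("pics/t31.png",cv2.resize(im[120:270,270:400],None,fx=4,fy=4,interpolation=cv2.INTER_CUBIC)[:,:,::-1])
ct=viewer.calibration("top")
P={"white":(654.9,-123.9),"red":(587.5,-105.2),"black":(520,-86.5),"green":(538.7,-19),"blue":(606.1,-37.7),"yellow":(673.6,-56.4)}
for n,p in P.items(): print(n,post(ct,im,p,76,9))
im=viewer.capture("side");cs=viewer.calibration("side")
cv2.imwrite("pics/s31.png",cv2.resize(im[165:245,230:380],None,fx=5,fy=5,interpolation=cv2.INTER_CUBIC)[:,:,::-1])
for n,p in P.items(): print(n,((proj(cs,(*p,76))-[230,165])*5).round(),((proj(cs,(*p,85))-[230,165])*5).round())
E
```

```text
t 43.88 pos [438.8 -18.9 320.2] F [0.4 0.5 0.4] T [0.03 0.04 0.01] g 0.554 j6 -0.04 yawy -15.8 tilt [-0.0014  0.0094 -1.    ]
shift 30.0 -17.1 -114.2
white [(348.7, 181.8, 7.7, 0.52, array([ 663.2, -126.2]))]
red [(340.0, 207.5, 3.4, 0.79, array([ 584. , -105.2])), (341.5, 201.5, 7.0, 0.27, array([ 602.2, -108.5]))]
black [(331.0, 230.0, 3.6, 0.8, array([516.3, -83.2]))]
green [(309.5, 222.2, 3.7, 0.8, array([534.3, -19.6]))]
blue [(317.0, 200.0, 3.6, 0.78, array([601.5, -36.5])), (319.0, 194.0, 7.3, 0.26, array([619.9, -41.1]))]
yellow [(325.0, 178.3, 3.4, 0.83, array([668.8, -55.5])), (325.5, 173.5, 7.6, 0.28, array([683.7, -56. ]))]
white [381. 121.] [381. 109.]
red [475. 142.] [475. 131.]
black [572. 165.] [572. 153.]
green [531. 216.] [531. 204.]
blue [430. 191.] [430. 179.]
yellow [334. 167.] [333. 156.]
```

View pics/t31.png

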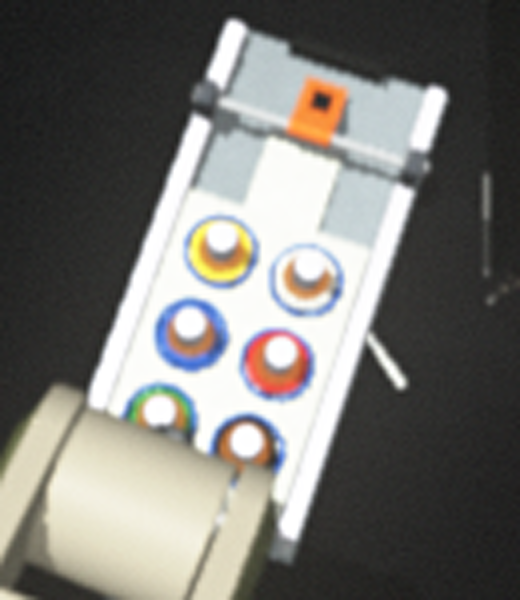

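View pics/s31.png

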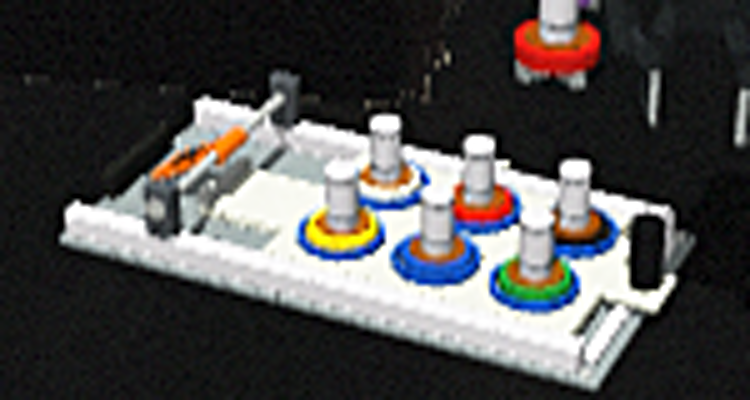

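```bash
python3 - <<'E'
from h import *
st()
c=viewer.calibration("wrist");im=viewer.capture("wrist");cv2.imwrite("pics/w31.png",im[:,:,::-1])
print(proj(c,(468.8,-36,72)),proj(c,(468.8,-36,21)))
E
```

```text
t 43.98 pos [439.2 -19.  320. ] F [ 0.8 -0.6 -0.2] T [0.01 0.01 0.04] g 0.553 j6 -0.04 yawy -15.9 tilt [-0.0018  0.0095 -1.    ]
[362.12127953 222.46805098] [355.14970136 203.43035539]
```

View pics/w31.png

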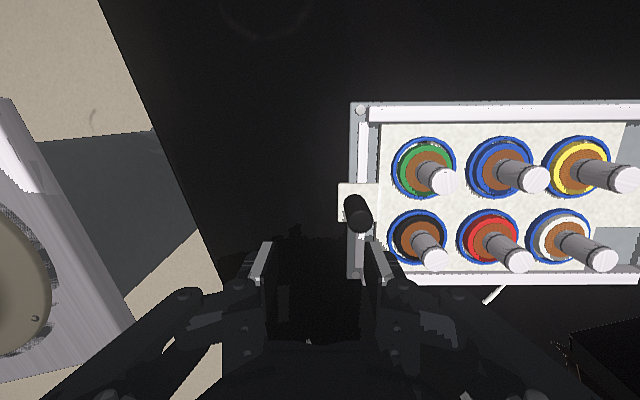

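{"op": "drive_tool", "data": {"rows": [[[0.2, -0.1, 0, 0, 0, 0], [0.295, -0.17, -0.2, 0, 0, 0], [0.295, -0.17, -0.5, 0, 0, 0], [0.295, -0.17, -0.55, 0, 0, 0], [0.295, -0.17, -0.55, 0, 0, 0]]]}}

```text
time_s: 44.65
eef_pos: [469.0, -35.9, 265.3]
ee_rot: [-0.004, 0.798, 0.603, 0.002]
force: [-0.6, -0.2, 0.1]
grip_width: 0.549
```

```bash
python3 - <<'E'
from h import *
st();toggo(468.8,-36,206)
c=viewer.calibration("wrist");im=viewer.capture("wrist");cv2.imwrite("pics/w32.png",im[:,:,::-1])
print(proj(c,(468.8,-36,72)))
E
```

```text
t 44.65 pos [469.  -35.9 265.3] F [-0.6 -0.2  0.1] T [-0.03 -0.01 -0.01] g 0.549 j6 -0.06 yawy -15.9 tilt [-0.002   0.0096 -1.    ]
shift -0.2 -0.1 -59.3
[321.02191741 242.36156159]
```

View pics/w32.png

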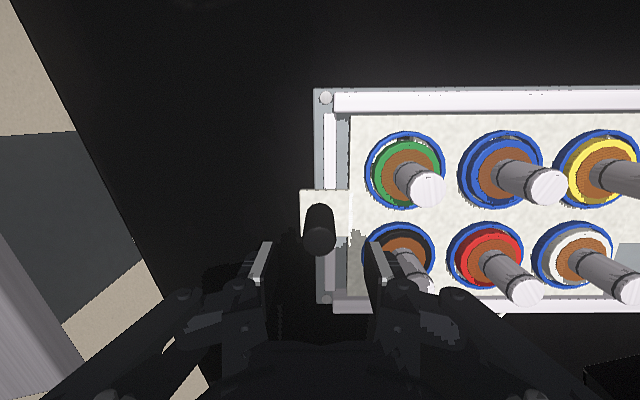

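{"op": "drive_tool", "data": {"rows": [[[0, 0, -0.2, 0, 0, 0], [0, 0, -0.45, 0, 0, 0], [0, 0, -0.56, 0, 0, 0], [0, 0, -0.56, 0, 0, 0]]]}}

```text
time_s: 45.2
eef_pos: [469.2, -36.0, 210.0]
ee_rot: [-0.004, 0.798, 0.603, 0.002]
force: [0.0, -0.7, -0.6]
grip_width: 0.55
```

{"op": "drive_tool", "data": {"rows": [[[0, 0, 0, 0, 0, 0], [0, 0, 0, 0, 0, 0], [0, 0, 0, 0, 0, 0], [0, 0, 0, 0, 0, 0]]], "fingers": -1, "force": 30}}

```text
time_s: 45.7
eef_pos: [468.9, -35.7, 210.9]
ee_rot: [-0.004, 0.798, 0.603, 0.002]
force: [-7.3, 1.1, 8.1]
grip_width: 0.251
```

```bash
python3 - <<'E'
from h import *
st()
E
```

```text
t 45.7 pos [468.9 -35.7 210.9] F [-7.3  1.1  8.1] T [ 0.19  0.97 -0.01] g 0.251 j6 -0.06 yawy -15.9 tilt [-0.0021  0.0095 -1.    ]
```

{"op": "drive_tool", "data": {"rows": [[[0.048, -0.013, 0, 0, 0, 0], [0.096, -0.027, 0, 0, 0, 0], [0.145, -0.04, 0, 0, 0, 0], [0.193, -0.053, 0, 0, 0, 0], [0.241, -0.067, 0, 0, 0, 0], [0.289, -0.08, 0, 0, 0, 0], [0.337, -0.093, 0, 0, 0, 0], [0.366, -0.101, 0, 0, 0, 0], [0.385, -0.107, 0, 0, 0, 0], [0.385, -0.107, 0, 0, 0, 0]]]}}

```text
time_s: 46.95
eef_pos: [506.5, -46.0, 211.0]
ee_rot: [-0.006, 0.798, 0.603, 0.001]
force: [-8.1, 2.5, 1.4]
grip_width: 0.249
```

```bash
python3 - <<'E'
from h import *
s=st();d=s["eef_pos"][:2]-np.array([468.9,-35.7]);print("along",d@[.9636,-.267],"across",d@[.267,.9636])
E
```

```text
t 46.95 pos [506.5 -46.  211. ] F [-8.1  2.5  1.4] T [0.32 1.05 0.05] g 0.249 j6 -0.05 yawy -15.9 tilt [-0.0062  0.0108 -0.9999]
along 39.01426384966051 across 0.12602420989614949
```

{"op": "drive_tool", "data": {"rows": [[[0.029, -0.008, 0, 0, 0, 0], [0.058, -0.016, 0, 0, 0, 0], [0.087, -0.024, 0, 0, 0, 0], [0.116, -0.032, 0, 0, 0, 0], [0.145, -0.04, 0, 0, 0, 0], [0.173, -0.048, 0, 0, 0, 0], [0.193, -0.053, 0, 0, 0, 0], [0.212, -0.059, 0, 0, 0, 0], [0.231, -0.064, 0, 0, 0, 0], [0.25, -0.069, 0, 0, 0, 0]]]}}

```text
time_s: 48.2
eef_pos: [530.0, -52.3, 210.9]
ee_rot: [-0.009, 0.798, 0.603, -0.002]
force: [-21.2, 4.4, 10.3]
grip_width: 0.247
```

```bash
python3 - <<'E'
from h import *
s=st();d=s["eef_pos"][:2]-np.array([468.9,-35.7]);print("along",d@[.9636,-.267],"across",d@[.267,.9636])
im=viewer.capture("side");cv2.imwrite("pics/s33.png",cv2.resize(im[150:245,230:380],None,fx=5,fy=5,interpolation=cv2.INTER_CUBIC)[:,:,::-1])
E
```

```text
t 48.2 pos [530.  -52.3 210.9] F [-21.2   4.4  10.3] T [0.42 2.82 0.  ] g 0.247 j6 -0.05 yawy -15.8 tilt [-0.0139  0.0129 -0.9998]
along 63.317801901210636 across 0.3712154856948313
```

View pics/s33.png

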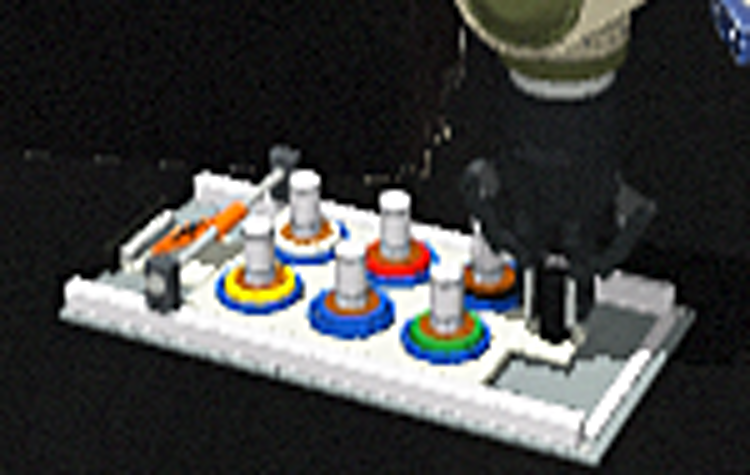

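{"op": "drive_tool", "data": {"rows": [[[0.01, -0.003, 0, 0, 0, 0], [0.019, -0.005, 0, 0, 0, 0], [0.029, -0.008, 0, 0, 0, 0], [0.039, -0.011, 0, 0, 0, 0], [0.048, -0.013, 0, 0, 0, 0]]]}}

```text
time_s: 48.88
eef_pos: [532.2, -52.6, 210.8]
ee_rot: [-0.015, 0.797, 0.603, -0.006]
force: [-31.2, 4.5, 15.4]
grip_width: 0.253
```

```bash
python3 - <<'E'
from h import *
s=st();d=s["eef_pos"][:2]-np.array([468.9,-35.7]);print("along",d@[.9636,-.267],"across",d@[.267,.9636])
im=viewer.capture("side");cv2.imwrite("pics/s34.png",cv2.resize(im[180:225,230:320],None,fx=8,fy=8,interpolation=cv2.INTER_CUBIC)[:,:,::-1])
E
```

```text
t 48.88 pos [532.2 -52.6 210.8] F [-31.2   4.5  15.4] T [0.52 3.96 0.03] g 0.253 j6 -0.05 yawy -15.8 tilt [-0.0272  0.0161 -0.9995]
along 65.50156037102815 across 0.5935980856820677
```

View pics/s34.png

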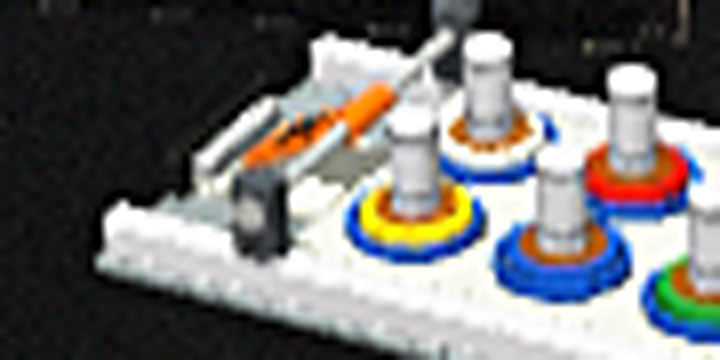

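```bash
python3 - <<'E'
from h import *
im=viewer.capture("top");ct=viewer.calibration("top")
cv2.imwrite("pics/t34.png",cv2.resize(im[110:260,270:400],None,fx=4,fy=4,interpolation=cv2.INTER_CUBIC)[:,:,::-1])
u=np.array([.9636,-.267])
for n,p,q in (("red",(587.5,-105.2),(584,-105.2)),("yellow",(673.6,-56.4),(668.8,-55.5)),("blue",(606.1,-37.7),(601.5,-36.5))):
    for r in post(ct,im,np.array(q)+62*u,76,9): print(n,r,(r[4]-np.array(q))@u)
E
```

```text
red (346.5, 188.0, 3.4, 0.79, array([ 643.9, -120.9])) 61.91153999999998
red (349.0, 183.0, 6.7, 0.23, array([ 659.6, -127.4])) 78.77556000000003
yellow (332.0, 159.5, 3.4, 0.76, array([728.5, -72.5])) 62.06592000000005
yellow (330.0, 154.0, 4.1, 0.41, array([745.3, -65.4])) 76.3587
blue (324.0, 180.7, 3.4, 0.83, array([661.3, -53. ])) 62.028779999999955
blue (324.0, 174.0, 4.1, 0.3, array([681.8, -51.6])) 81.40877999999996
```

View pics/t34.png

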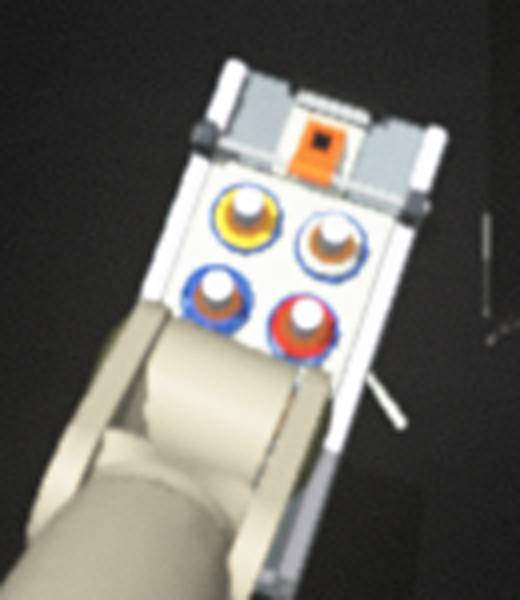

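```bash
python3 - <<'E'
from h import *
ct=viewer.calibration("top");u=np.array([.9636,-.267]);c0=np.array([597,-71.5])
b=plane(ct,(270+310/4,120+130/4),55);print("bridge",b,(b-c0)@u)
for z in (20,31):
  l=plane(ct,(270+333/4,110+105/4),z);print("lip",z,(l-c0)@u)
im=viewer.capture("wrist");cv2.imwrite("pics/w34.png",im[:,:,::-1])
st()
E
```

```text
bridge [ 761.01082474 -119.03040836] 170.7314497518774
lip 20 240.5787364124418
lip 31 236.23058136913522
t 49.02 pos [532.1 -52.6 210.8] F [-27.9   4.4  14.9] T [0.4  3.56 0.03] g 0.244 j6 -0.05 yawy -15.8 tilt [-0.027   0.0161 -0.9995]
```

View pics/w34.png

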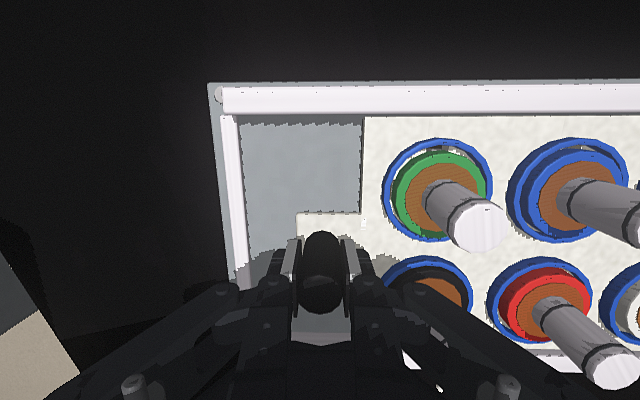

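```bash
python3 - <<'E'
from h import *
c=viewer.calibration("wrist");u=np.array([.9636,-.267])
for z in (6,15,21,29):
    a=plane(c,(362,160),21);b=plane(c,(242,160),z);print(z,(a-b)@u)
# initial from w31? 
for r in (130,200): 
    a=plane(c,(362,r),21);b=plane(c,(241 if r==130 else 245,r),6);print((a-b)@u)
im=viewer.capture("side");cv2.imwrite("pics/s35.png",cv2.resize(im[180:225,230:290],None,fx=12,fy=12,interpolation=cv2.INTER_CUBIC)[:,:,::-1])
a=cv2.imread("pics/side0.png");cv2.imwrite("pics/s35b.png",cv2.resize(a[180:225,230:290],None,fx=12,fy=12,interpolation=cv2.INTER_CUBIC))
E
```

```text
6 72.00283817368373
15 69.23455948107143
21 67.38904035266324
29 64.92834818145232
70.47860578331317
73.10479717483294
```

View pics/s35.png

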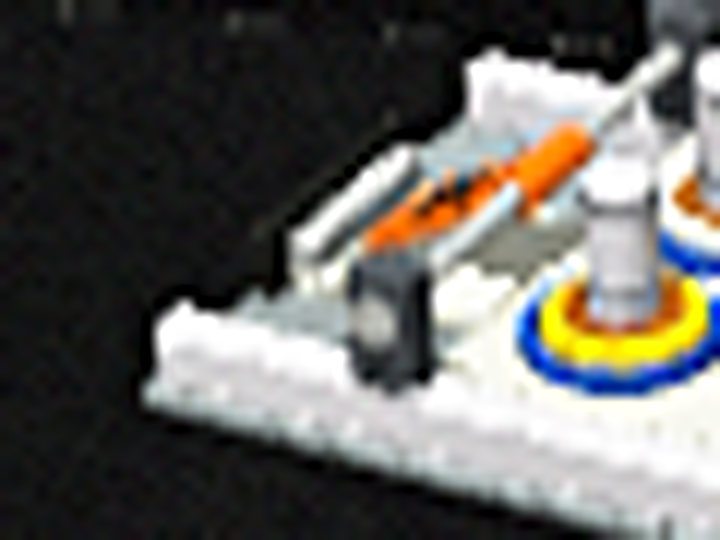

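View pics/s35b.png

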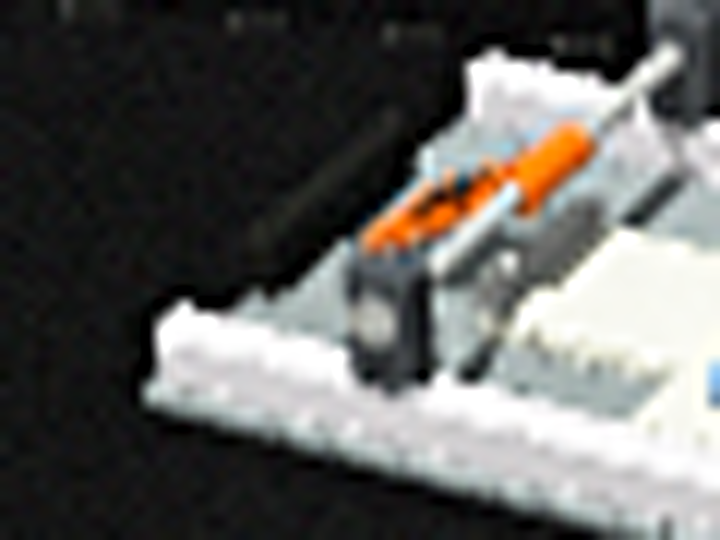

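{"op": "drive_tool", "data": {"rows": [[[-0.01, 0.003, 0, 0, 0, 0], [-0.01, 0.003, 0, 0, 0, 0], [-0.01, 0.003, 0, 0, 0, 0], [-0.01, 0.003, 0, 0, 0, 0]]], "fingers": 0.1}}

```text
time_s: 49.58
eef_pos: [531.3, -52.4, 210.9]
ee_rot: [-0.014, 0.797, 0.603, -0.006]
force: [0.2, -0.6, 0.9]
grip_width: 0.548
```

```bash
python3 - <<'E'
from h import *
st()
im=viewer.capture("wrist");cv2.imwrite("pics/w36.png",im[:,:,::-1])
im=viewer.capture("side");cv2.imwrite("pics/s36.png",cv2.resize(im[150:245,230:380],None,fx=5,fy=5,interpolation=cv2.INTER_CUBIC)[:,:,::-1])
E
```

```text
t 49.58 pos [531.3 -52.4 210.9] F [ 0.2 -0.6  0.9] T [ 0.   -0.06  0.04] g 0.548 j6 -0.05 yawy -15.8 tilt [-0.0265  0.0159 -0.9995]
```

View pics/w36.png

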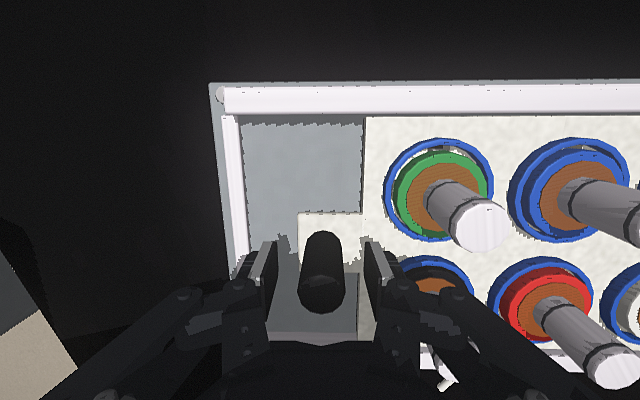

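View pics/s36.png

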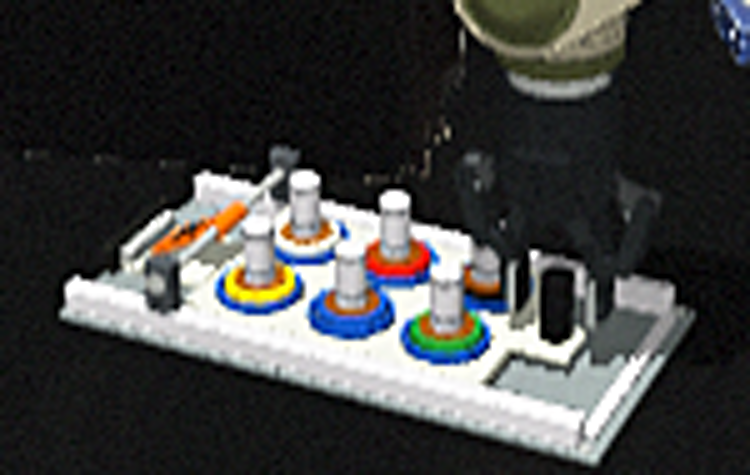

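Released and clear of the handle. I'll lift straight up, back away, and check the catch from above.

{"op": "drive_tool", "data": {"rows": [[[0, 0, 0.2, 0, 0, 0], [0, 0, 0.6, 0, 0, 0], [0, 0, 1, 0, 0, 0], [0, 0, 1, 0, 0, 0]]]}}

```text
time_s: 50.18
eef_pos: [531.7, -52.4, 313.5]
ee_rot: [-0.012, 0.797, 0.603, -0.004]
force: [0.6, 0.2, -0.4]
grip_width: 0.552
```

{"op": "drive_tool", "data": {"rows": [[[-0.3, 0.3, 0.2, 0, 0, 0], [-0.8, 0.8, 0.4, 0, 0, 0], [-1, 1, 0.4, 0, 0, 0], [-1, 1, 0.4, 0, 0, 0]]]}}

```text
time_s: 50.68
eef_pos: [430.3, 48.9, 353.1]
ee_rot: [-0.012, 0.797, 0.604, -0.004]
force: [0.9, -1.2, -0.4]
grip_width: 0.545
```

```bash
python3 - <<'E'
from h import *
st()
im=viewer.capture("side");cv2.imwrite("pics/s37.png",cv2.resize(im[150:245,230:380],None,fx=5,fy=5,interpolation=cv2.INTER_CUBIC)[:,:,::-1])
a=cv2.imread("pics/side0.png")
b=im[:,:,::-1]
cv2.imwrite("pics/s37c.png",np.hstack([cv2.resize(x[180:225,230:290],None,fx=6.5,fy=6.5,interpolation=cv2.INTER_NEAREST) for x in (a,b)]))
im=viewer.capture("top");cv2.imwrite("pics/t37.png",im[:,:,::-1])
for n,i in (("before",a[:,:,::-1].copy()),("after",b[:,:,::-1].copy())):
    m=mask(i,"orange")[180:215,250:290];print(n,cv2.countNonZero(m),comps(m))
E
```

```text
t 50.67 pos [430.3  48.9 353.1] F [ 0.9 -1.2 -0.4] T [ 0.01 -0.01 -0.03] g 0.545 j6 0.11 yawy -15.6 tilt [-0.0221  0.0144 -0.9997]
before 64 [(np.int32(64), np.float64(20.1), np.float64(15.4), np.int32(10), np.int32(10), np.int32(20), np.int32(11))]
after 94 [(np.int32(66), np.float64(19.9), np.float64(15.5), np.int32(10), np.int32(10), np.int32(20), np.int32(11)), (np.int32(22), np.float64(31.8), np.float64(25.5), np.int32(27), np.int32(23), np.int32(10), np.int32(5))]
```

View pics/s37c.png

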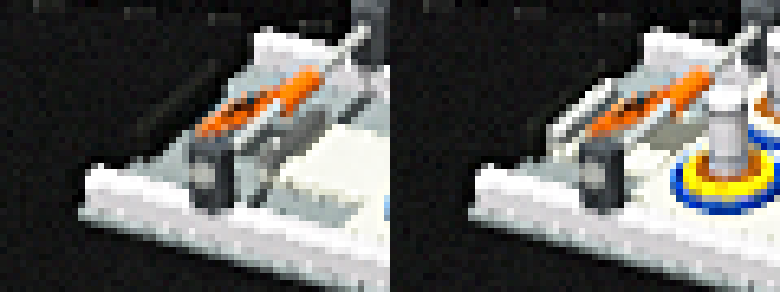

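View pics/t37.png

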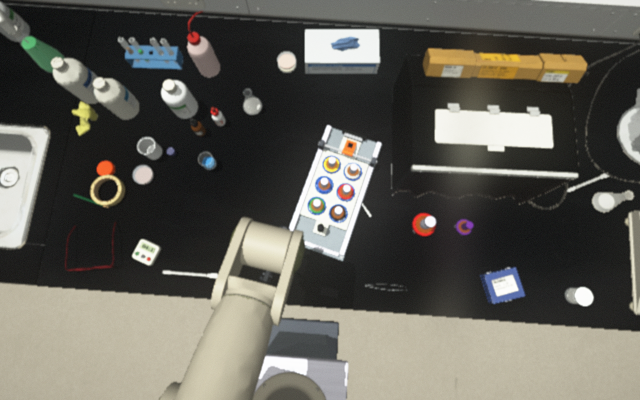

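View pics/s37.png

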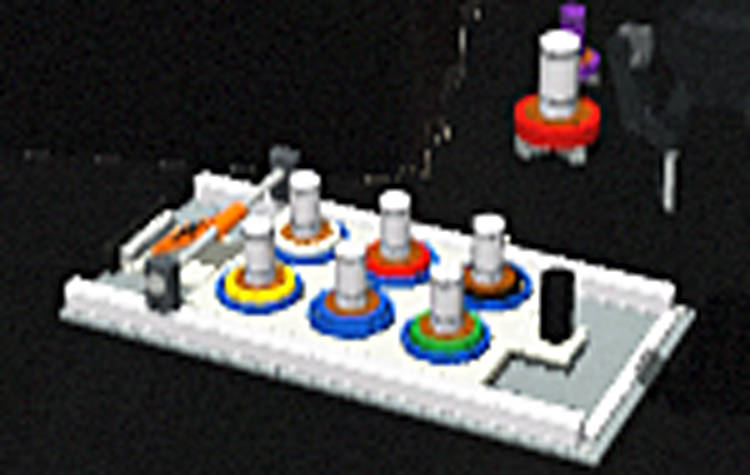

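{"op": "drive_tool", "data": {"rows": [[[0.4, -0.2, 0.1, 0, 0, 0], [0.9, -0.5, 0.1, 0, 0, 0], [1, -0.5, 0.1, 0, 0, 0]]]}}

```text
time_s: 51.15
eef_pos: [534.3, -5.3, 361.4]
ee_rot: [-0.012, 0.798, 0.602, -0.005]
force: [-0.3, 0.7, 0.4]
grip_width: 0.546
```

{"op": "drive_tool", "data": {"rows": [[[0.4, -0.2, 0, 0, 0, 0], [0.9, -0.5, 0, 0, 0, 0], [0.9, -0.5, 0, 0, 0, 0], [0.9, -0.5, 0, 0, 0, 0]]]}}

```text
time_s: 51.65
eef_pos: [624.1, -55.3, 360.5]
ee_rot: [-0.013, 0.798, 0.602, -0.005]
force: [-0.6, 0.4, 0.4]
grip_width: 0.552
```

```bash
python3 - <<'E'
from h import *
st()
im=viewer.capture("wrist");cv2.imwrite("pics/w38.png",im[:,:,::-1])
E
```

```text
t 51.65 pos [624.1 -55.3 360.5] F [-0.6  0.4  0.4] T [-0.    0.    0.03] g 0.552 j6 0.0 yawy -15.9 tilt [-0.0245  0.0148 -0.9996]
```

View pics/w38.png

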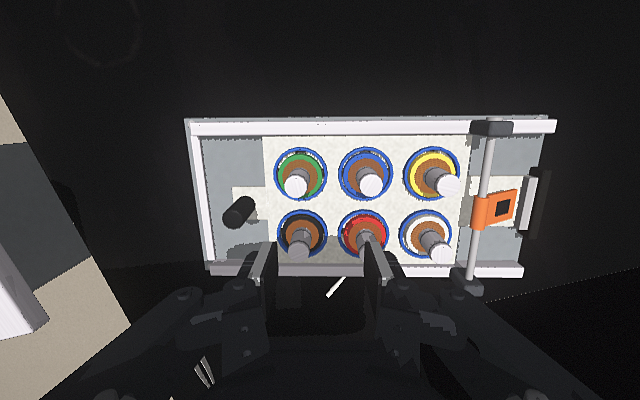

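```bash
python3 -c "
from rig import ctrl
print(ctrl.finish_job())"
```

```text
the job is handed in; nothing more can be done
None
```

All six holders are seated in their own pockets, and the tray is home in the dock with the catch shut behind its lip. I then let go of the handle, backed the arm clear, and handed the job in at about 52 s of the 210 s allowed.

- **Holders:** I used the smaller red one and left the purple and larger red look-alikes alone. The red holder needed a light search turn. The other five dropped in once I had turned the key to the angle seen from the wrist camera; white happened to be lined up already. Each reached the seated height, and in the side view every post top matched the seated height.
- **Tray:** I pushed it slowly by the gripped handle until it stopped. The lip sits just past the catch tip, against the stop. The catch looks the same in the side view as it did at the start, when it was down, and the robot never touched it.
- **Disagreement:** the tray stopped after about 62 mm, not the nominal 70 mm. It seems to have started about 8 mm forward of its rear stop, because the rear gap at the end measured about 70 mm.
- **Force:** I read about 31 N at the wrist as the tray came up against the end stop. That is above the stated 5 to 20 N pushing force, although the last few millimetres were slow.
- **Surroundings:** I saw nothing knocked over in the last pictures.

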